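# Put the vial block back in its stall

## Task

The 12-hole vial block has been left out on the bench, and one of its three vials is broken off short, without a cap: take that one out and put it in the red bin. Return the block, with the two good vials still standing in it, to the rack stall whose label shows its 12-hole pattern: it is heavy, so slide it along the bench rather than lifting it, and push it straight in until it is fully home against the back stop. Leave everything else on the bench where it stands.

Things in the scene. Friction and masses are not known exactly. Their poses are not given: they have to be found in the camera images.
- block12: The block to put away: 76 mm (x) x 95 mm (y) x 50 mm tall plain aluminium block, 0.6 to 0.9 kg, free to slide. 12 holes in its top, 16.5 mm across, 24 mm deep: 3 rows along x 23 mm apart, 4 along y 22 mm apart, centred. Three vials stand in the holes at (x, y) = (-23, -33), (-23, 33), (23, 11) mm, in any order. Starts clear of the stalls. Origin: centre of its underside; z up.
- stall12: The block's own stall: fixed, open-fronted, no floor, one of three alike, 128 mm apart, in the rack; which place varies. Origin: on the bench, where the block's origin lies when fully home. x points into the stall, y along the row (rack turned up to 0.12 rad). Back stop's face at x = 38 mm, side walls 103 mm apart inside (4 mm play a side), 30 mm tall, 3 mm thick, from x = -22 to 38 mm.
- stall12_mouth (a point): Mouth of that stall, on the bench, 32 mm in front (-x) of the stall's origin: from x = -22 mm the walls flare outwards, by about 9 mm a side at the mouth. The block goes in with its 95 mm length (y) across the stall, either way round; home, it sticks out of the mouth by 6 mm (its front face at x = -38 mm), so fingers that push on the front face stay outside.
- stall12_label (a point): Centre of that stall's label: a white card on the ledge behind the back stop (ledge from x = 38 to 104 mm, 33 mm high), read from above, with 12 black discs 13 mm across, 3 rows by 4, the pattern of the block's holes at 0.8 scale.
- stall6: A stall like it and also empty, but not the right one: its label shows 2 by 3 large discs. Its block is working in the heater at the back of the bench. Same origin and axes.
- stall20: The third stall, holding its own 20-hole block: its label shows 4 by 5 small discs. Same origin and axes.
- vial_broken: The broken vial: amber glass tube 15 mm across, 37 mm long, with an open jagged top and no cap, 12 g. Stands loosely in a hole of the 12-hole block, its lower end 26 mm above the bench, so its rim stands 13 mm above the block's top. Origin at the centre of its lower end, z along its length, up.
- vial_a: Good vial: amber glass 15 mm across, 45 mm tall with its white screw cap, 12 g, standing loosely in a hole of the 12-hole block, 21 mm proud of it. Origin at the centre of its lower end, z up. Its centre is at least 50 mm from those of the other two vials. Stays in the block.
- vial_b: Good vial, like vial_a. Stays in the block.
- bin: Red plastic stacking bin, loose, 0.3 kg, outside 165 mm (x) x 105 mm (y), walls and floor 3 mm thick, 75 mm high at the back and along most of the sides; the front (-x) wall and the first 45 mm of the sides are only 45 mm high. Empty, open at the top. Origin at the centre of its underside, z up. Stands to the right (-y) of the block.
- block20: Another block, 76 mm (x) x 95 mm (y) x 50 mm tall plain aluminium block, 0.7 kg, with 20 small holes, standing home in stall20. Bystander. Origin at the centre of its underside.
- flask_a: 25 ml volumetric flask of clear glass, bulb 42 mm across, 114 mm tall with its white stopper; origin at the centre of its base, z up. Bystander, light and easily knocked over, left of the work.
- flask_b: 25 ml volumetric flask of clear glass, bulb 42 mm across, 114 mm tall with its white stopper; origin at the centre of its base, z up. Bystander, light and easily knocked over.
- flask_c: 25 ml volumetric flask of clear glass, bulb 42 mm across, 114 mm tall with its white stopper; origin at the centre of its base, z up. Bystander, light and easily knocked over.
- wash_bottle: White plastic wash bottle with blue cap and bent spout, 68 mm across, about 215 mm tall; left of the work, among the flasks. Origin at the centre of its base. Bystander.
- pipette: Hand pipette with blue grip, lying on the bench in front of the robot, about 260 mm long (along its y) and 26 mm high; origin on the bench under its tip, the blue grip lies to -y. Bystander.
- beaker: Small glass beaker, 42 mm across, 60 mm tall, between the bin and the robot. Origin at the centre of its base. Bystander.
Things that resemble listed ones, but are neither listed nor needed, are in the scene too. Leave any orange or purple look-alike of the block12 alone.

How it is judged (in metres and radians):
At the end, for the whole second after the job is handed in: Broken vial at rest in the red bin (lower end under 55 mm above its base). 12-hole block flat on the bench in its own stall, at rest, within 6 mm of the home point in depth and sideways, square within 0.06 rad. Both good vials still standing in its holes, tilted under 0.2 rad (x of vial_broken in the frame of bin between -0.082 and 0.082 m and y of vial_broken in the frame of bin between -0.052 and 0.052 m and z of vial_broken in the frame of bin between -0.002 and 0.055 m and linear speed of vial_broken below 0.05 m/s and x of block12 in the frame of stall12 between -0.006 and 0.006 m and y of block12 in the frame of stall12 between -0.006 and 0.006 m and angle between the y axis of block12 and the y axis of stall12, either way round below 0.06 rad and height (world z) of block12 below 0.004 m and angle between block12's own z axis and vertical below 0.04 rad and linear speed of block12 below 0.02 m/s and z of vial_a in the frame of block12 between 0.018 and 0.034 m and x of vial_a in the frame of block12 between -0.034 and 0.034 m and y of vial_a in the frame of block12 between -0.044 and 0.044 m and angle between each of vial_a, vial_b's own z axis and vertical below 0.2 rad and z of vial_b in the frame of block12 between 0.018 and 0.034 m and x of vial_b in the frame of block12 between -0.034 and 0.034 m and y of vial_b in the frame of block12 between -0.044 and 0.044 m); the robot touches nothing.
It fails at once if the 12-hole block lifted or tipped (origin over 12 mm above the bench) (height (world z) of block12 above 0.012 m).
It fails at once if a bystander moved over 20 mm or tilted over 0.35 rad (bin: 40 mm, 0.2 rad) (distance of any of flask_a, flask_b, flask_c, wash_bottle, pipette, beaker, block20 from where it was at the start of the episode above 0.02 m or distance of bin from where it was at the start of the episode above 0.04 m or angle between any of flask_a, flask_b, flask_c, wash_bottle, beaker's own z axis and vertical above 0.35 rad or angle between bin's own z axis and vertical above 0.2 rad).
It also fails if it takes over 72 s, if anything falls off the work surface, if the arm or the gripper's body presses on something with over 40 N, if the wrist force passes 120 N, or if a joint passes its speed limit or range.

## Robot

A 6-joint arm with a two-finger parallel gripper is mounted at the origin on the work surface. World frame = base frame: x ahead of the robot, y to its left, z up, the work surface at z = 0. Lengths are in m, angles in degrees, forces in N, time in s.
With the tool pointing down it reaches from about 0.35 to 0.875 m from the base axis. Payload 4.2 kg.
Tool frame: the origin (TCP) lies midway between the tips of the shut fingers; the grasp point (between the pads) lies r.grasp_offset behind it (r.grasp_offset is the distance from the TCP to the grasp point, in m); z points along the fingers, y is the direction in which the jaws open and shut (so a half turn about z gives the same grasp; the last joint's range is limited). The gripper opens to 87 mm and grips with 3 to 60 N. Pads are 19 mm wide; open, the fingers measure 117 mm over their backs; the gripper's body (75 mm by 190 mm) begins 51 mm behind the grasp point.
Start: joints at [-49.985, 22.042, 0.453, 0, -68.411, -14.817], TCP at [0.266, -0.565, 0.223] pointing down, gripper open.
Joint ranges: [-179.83, 179.83], [-69.29, 118.12], [-61.27, 80.66], [-181.25, 117.63], [-171.15, -9.14], [-177.46, 177.46]. Speed limits (degrees/s): [159.86, 159.86, 180, 180, 180, 180].

## Interface

Orientations are given as a 3x3 rotation matrix whose columns are the frame's x, y, z axes.
In Python, from station import sense, optics, r gives the robot as it stands. The module is installed in compiled form; this text tells all that it offers.
- The arm moves only by the tool servo_tool, never from a script. Its argument "deltas" is a list of rows, each an object with "slide": the shift along the tool's x, y, z in units of 25 mm (1.0 is 25 mm), a list of three; "spin": the turn about the tool's z in units of 8 degrees (1.0 is 8 degrees). A call has 1 to 10 rows; each row shifts and turns the pose as measured when the row begins, along the tool's axes as they then stand; what a row does not reach is not made up. A row lasts 1/10 s, in which the tool goes at most 50 mm and 8.59 degrees, less where a joint would pass 70% of its speed; a pose out of reach is approached as far as the arm can. A call is refused whole if a number of a shift passes 1 or a number of a turn 1, either way. A call with a gripper value outside its range is refused whole. "gripper" is the closure in counts, from 0 (fully open) to 255 (shut), set as the call begins (left out, the last holds). The fingers move at their own pace and stop on an object; the grip force is fixed at half the most. Time passes only in rows, so rows that do not move let the fingers close. It gives the time, the measured TCP pose, the force and the opening at its end, in the units of the state.
- sense(): the state, without advancing time (a new reading comes with each control period).
- optics.capture(name): name is "scene" or "top" or "wrist"; returns a dict with "frame" (420x560x3 uint8, red, green, blue), "camera_matrix" (3x3 intrinsics, pixels), "k1" (the pictures are not rectified: a ray, as slopes to the right and down, at radius r is drawn at 1 + k1 r^2 times it, then the intrinsics apply), "eye" and "rotation" of the camera in the world. Camera axes: x right, y down, z forward; pixel columns grow to the right and rows downward; lengths in m; the calibration is good to about 2 mm. A picture is of the moment at which its call begins. There is no depth.
- r.finish_job(): hands the job in, once; it reports no verdict.
The state is a dict: "time_s": time; "joints": joint angles; "joint_velocities": joint speeds; "effort": joint torques, N m; "tcp_pos": TCP position; "ee_rot": TCP orientation; "wrist_force": force on the tool from outside, world axes, zero at the start; "moment": the same for the moment, N m; "gripper_width": opening from 0.0 (shut) to 1.0 (fully open).
Only numpy, scipy, OpenCV 4.12 (cv2) and the standard library are available. Lean on these libraries where they do the work, as an engineer would, in place of code of your own. Each camera call takes 0.05 s, during which the arm holds its last target.

## Working session

There is one attempt and no reset: what is moved stays moved. The work goes in short steps, Python scripts to look and compute and a tool call to move; the robot and the scene stay as the last step left them, time stands still between calls to the robot, and variables do not carry over. Pictures are saved under pics/ and viewed, and the job is handed in when it is done.

Besides the shell and the picture viewer there is one more tool, called after "Request:" in YAML: its name, and indented under it one key for each argument. servo_tool: Moves the arm, as the interface text tells. Its arguments: {"type":"object","properties":{"deltas":{"type":"array"},"gripper":{"type":"number"}},"required":["deltas"]}

```bash
mkdir -p pics; python3 - <<'E'
from station import sense, optics, r
import cv2, numpy as np
s=sense(); print(s['time_s'],s['tcp_pos'],np.round(s['ee_rot'],3),s['gripper_width'],r.grasp_offset)
for n in ['scene','top']:
    c=optics.capture(n); cv2.imwrite(f'pics/{n}0.png',c['frame'][:,:,::-1]); print(n,c['camera_matrix'],c['k1'],c['eye'],c['rotation'])
E
```

```text
0.0 [ 0.26585816 -0.56496671  0.22145622] [[-0.905 -0.426 -0.001]
 [-0.426  0.905  0.002]
 [ 0.     0.002 -1.   ]] 0.999754845827911 0.0187
scene [[541.48901963   0.         289.70181568]
 [  0.         541.48901963 210.29093957]
 [  0.           0.           1.        ]] 0.018647233573505388 [ 1.39951266 -0.33209063  0.93005265] [[ 0.42902053  0.61439603 -0.66216229]
 [ 0.90308872 -0.30739646  0.29989693]
 [-0.01929086 -0.72665324 -0.68673352]]
top [[503.82582543   0.         267.74257325]
 [  0.         503.82582543 206.90581086]
 [  0.           0.           1.        ]] -0.0704685146016152 [0.34532064 0.0250151  1.19101929] [[-2.73321950e-02 -9.83088612e-01  1.81079353e-01]
 [-9.99626009e-01  2.70413993e-02 -4.07490566e-03]
 [-8.90645743e-04 -1.81123007e-01 -9.83460047e-01]]
```

View pics/scene0.png

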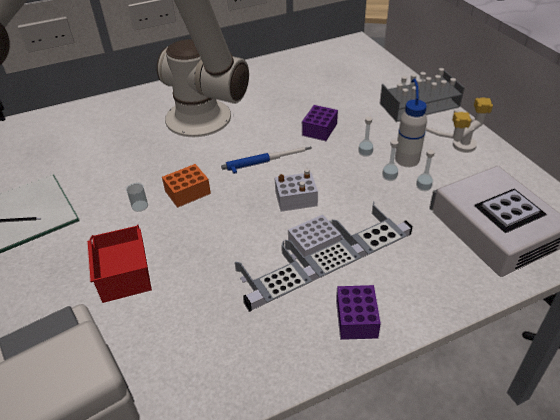

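View pics/top0.png

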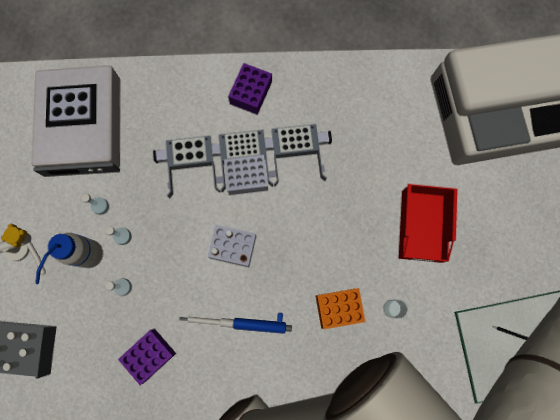

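The top picture has the grey block at (232,246). The labels from left to right are 6-hole at (190,150), 20-hole at (242,145) and 12-hole at (295,140). The bin is at (428,222). Next I'll check enlarged crops and measure.

```bash
cat > h.py <<'E'
from station import sense, optics, r
import cv2, numpy as np
def ray(c,uv):
    uv=np.atleast_2d(np.float64(uv)); K=c['camera_matrix']
    d=(uv-K[:2,2])/[K[0,0],K[1,1]]
    x=d.copy()
    for _ in range(20): x=d/(1+c['k1']*(x**2).sum(1,keepdims=True))
    v=np.c_[x,np.ones(len(x))]@np.array(c['rotation']).T
    return v
def onz(c,uv,z):
    v=ray(c,uv); e=np.array(c['eye']); return (e+v*((z-e[2])/v[:,2])[:,None])[:,:2]
def proj(c,P):
    p=(np.atleast_2d(P)-c['eye'])@np.array(c['rotation']); x=p[:,:2]/p[:,2:]
    x=x*(1+c['k1']*(x**2).sum(1,keepdims=True)); K=c['camera_matrix']
    return x*[K[0,0],K[1,1]]+K[:2,2]
def crop(c,x0,y0,x1,y1,k,name):
    f=c['frame'][y0:y1,x0:x1,::-1]; cv2.imwrite('pics/'+name,cv2.resize(f,None,fx=k,fy=k,interpolation=cv2.INTER_CUBIC))
E
python3 - <<'E'
from h import *
c=optics.capture('top'); crop(c,150,110,340,280,4,'t1.png'); crop(c,380,170,480,280,5,'tbin.png')
c=optics.capture('scene'); crop(c,230,160,430,310,4,'s1.png')
E
```

```text
(no output)
```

View pics/t1.png

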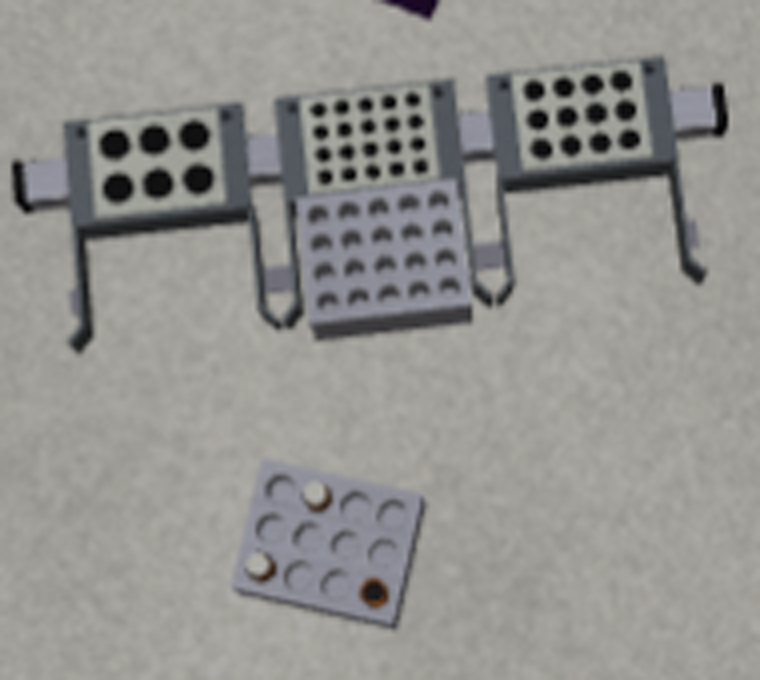

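View pics/s1.png

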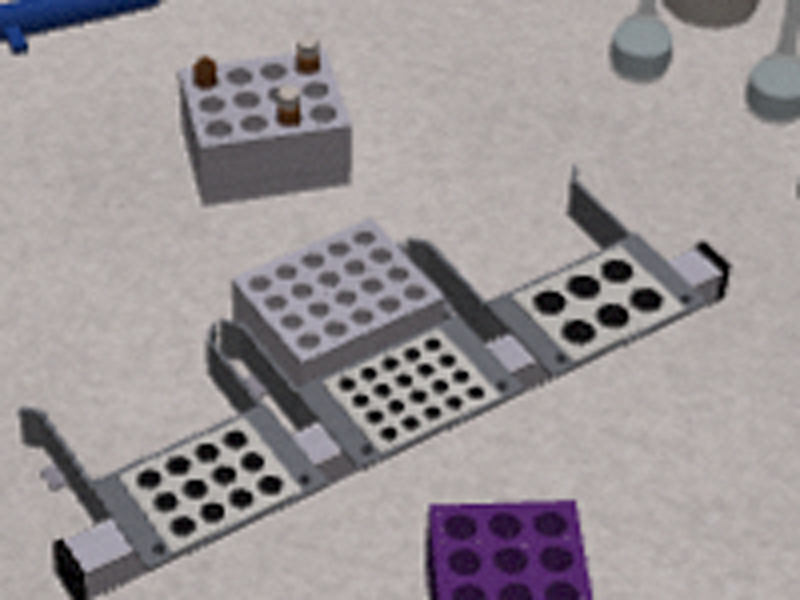

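View pics/tbin.png

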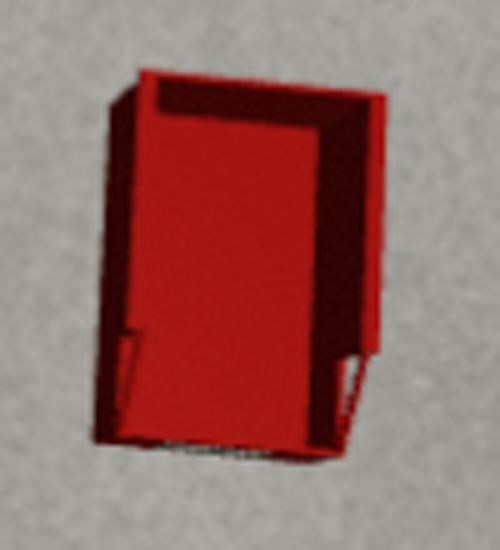

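Three vials: amber open top without cap at top-image (243.5,258) is the broken one (also capless at scene (281,178)). The ones at (229,234) and (215,251) have white caps and stay. The grey block is the right one, because the orange and purple ones are look-alikes. Stall12 is the right-most, its label showing 3x4 discs. Measuring now.

```bash
cat > m.py <<'E'
from h import *
def discs(c,box,z,thr=60,amin=5,amax=60):
    x0,y0,x1,y1=box
    g=cv2.cvtColor(c['frame'],cv2.COLOR_RGB2GRAY)[y0:y1,x0:x1]
    g=cv2.resize(g,None,fx=4,fy=4,interpolation=cv2.INTER_CUBIC)
    n,l,st,ce=cv2.connectedComponentsWithStats((g<thr).astype(np.uint8))
    out=[]
    for i in range(1,n):
        w,h,a=st[i,2],st[i,3],st[i,4]
        if amin*16<a<amax*16 and .5<w/h<2 and a>.6*w*h: out.append([(ce[i][0]+.5)/4-.5+x0,(ce[i][1]+.5)/4-.5+y0,a/16])
    return np.array(out)
E
python3 - <<'E'
from m import *
c=optics.capture('top'); s=optics.capture('scene')
for nm,cam,box in [('top',c,(276,128,317,155)),('scene',s,(262,262,306,298))]:
    d=discs(cam,box,.034)
    p=onz(cam,d[:,:2],.034); print(nm,len(d)); 
    rct=cv2.minAreaRect(p.astype(np.float32)*1000); print(p.mean(0),rct)
f=lambda L:150+(np.array(L)[:,0]+.5)/4-.5
def q(L,z,o=(150,110)): 
    L=np.array(L,float); return onz(c,(L+.5)/4-.5+o,z)
B=q([(262,461),(424,498),(395,628),(234,590)],.05); print('block corners',B,B.mean(0))
Bs=onz(s,(np.array([(180,72),(322,50),(351,125),(194,147)])+.5)/4-.5+(230,160),.05);print('blk scene',Bs,Bs.mean(0))
print('hole-label'); 
print('broken rim',q([(374,592)],.063),onz(s,[(205/4+230,60/4+160)],.063)); print('caps',q([(316,493),(260,565)],.071))
# walls of stall12: tops z=.03
print('walls',q([(500,195),(513,280),(673,175),(687,258)],.03), 'flare ends',q([(500,300),(702,275)],.03))
bn=(np.array([(140,70),(386,95),(97,441),(343,457)])+.5)/5-.5+(380,170)
print('bin back top',onz(c,bn[:2],.075),'front',onz(c,bn[2:],.045))
E
```

```text
top 12
[ 0.72390098 -0.04976647] ((723.914306640625, -49.77538299560547), (37.08797073364258, 53.00407791137695), 5.121021270751953)
scene 13
[ 0.72098555 -0.04297713] ((721.0033569335938, -29.38111114501953), (36.87067413330078, 89.7618179321289), 4.932303428649902)
block corners [[0.51689881 0.14187662]
 [0.49307073 0.04963898]
 [0.41966481 0.06771051]
 [0.4434929  0.15844911]] [0.46828181 0.1044188 ]
blk scene [[0.42519722 0.06973216]
 [0.44610647 0.15979558]
 [0.51866052 0.14282971]
 [0.49378695 0.04817902]] [0.47093779 0.10513412]
hole-label
broken rim [[0.43919909 0.07854736]] [[0.43773386 0.08284316]]
caps [[0.49480893 0.10960825]
 [0.45523423 0.14138577]]
walls [[ 6.76392187e-01  5.62242701e-04]
 [ 6.24076485e-01 -5.56760857e-03]
 [ 6.86018590e-01 -1.03295967e-01]
 [ 6.34692670e-01 -1.09233042e-01]] flare ends [[ 0.61215487  0.00248623]
 [ 0.62409269 -0.11763989]]
bin back top [[ 0.59613206 -0.30041906]
 [ 0.58151667 -0.41360997]] front [[ 0.43001326 -0.27599782]
 [ 0.41906317 -0.38936216]]
```

```bash
cat > g.py <<'E'
import sys
from h import *
# usage g.py x y z yaw(deg of tool y axis, mod 180)
s=sense(); R=np.array(s['ee_rot']); d=np.array([float(v) for v in sys.argv[1:4]])-s['tcp_pos']
u=R.T@d/.025; yaw=np.degrees(np.arctan2(R[1,1],R[0,1]))
print('t',s['time_s'],'tcp',np.round(s['tcp_pos'],4),'yaw',round(yaw,2),'F',np.round(s['wrist_force'],1),'w',s['gripper_width'])
print('units',np.round(u,2))
if len(sys.argv)>4:
    e=(float(sys.argv[4])-yaw+90)%180-90; print('spin units',round(-e/8,2))
E
python3 g.py 0.439 0.0787 0.14
```

```text
t 0.3 tcp [ 0.266  -0.5653  0.2222] yaw 115.2 F [-0.2  0.  -0.4] w 1.0009249054692886
units [-17.23  20.36   3.3 ]
```

Request:
servo_tool:
  deltas:
    - {"slide":[-0.84,1,0],"spin":0}
    - {"slide":[-0.84,1,0],"spin":0}
    - {"slide":[-0.84,1,0],"spin":0}
    - {"slide":[-0.84,1,0],"spin":0}
    - {"slide":[-0.84,1,0],"spin":0}
    - {"slide":[-0.84,1,0],"spin":0}
    - {"slide":[-0.84,1,0],"spin":0}
    - {"slide":[-0.84,1,0],"spin":0}
    - {"slide":[-0.84,1,0],"spin":0}
    - {"slide":[-0.84,1,0],"spin":0}
  gripper: 150

```text
time_s: 1.3
tcp_pos: [0.3515, -0.2418, 0.2208]
ee_rot: [[-0.908, -0.419, 0.0], [-0.419, 0.908, 0.001], [-0.001, 0.001, -1.0]]
wrist_force: [0.3, 0.3, 0.0]
gripper_width: 0.415
```

```bash
python3 g.py 0.439 0.0787 0.14
```

```text
t 1.3 tcp [ 0.3515 -0.2418  0.2208] yaw 114.74 F [0.3 0.3 0. ] w 0.4147289503906617
units [-8.54 10.18  3.24]
```

Request:
servo_tool:
  deltas:
    - {"slide":[-0.85,1,0.2],"spin":0}
    - {"slide":[-0.85,1,0.2],"spin":0}
    - {"slide":[-0.85,1,0.2],"spin":0}
    - {"slide":[-0.85,1,0.2],"spin":0}
    - {"slide":[-0.85,1,0.2],"spin":0}
    - {"slide":[-0.85,1,0.2],"spin":0}
    - {"slide":[-0.85,1,0.2],"spin":0}
    - {"slide":[-0.85,1,0.2],"spin":0}
    - {"slide":[-0.85,1,0.2],"spin":0}
    - {"slide":[-0.4,0.5,0.2],"spin":0}

```text
time_s: 2.3
tcp_pos: [0.4379, 0.073, 0.1735]
ee_rot: [[-0.907, -0.422, 0.012], [-0.422, 0.907, 0.002], [-0.012, -0.003, -1.0]]
wrist_force: [0.2, 0.3, -0.6]
gripper_width: 0.414
```

```bash
python3 g.py 0.439 0.0787 0.10; python3 - <<'E'
from h import *
c=optics.capture('wrist'); cv2.imwrite('pics/w1.png',c['frame'][:,:,::-1]); print(proj(c,[[.4391,.0786,.063],[.4391,.0786,.05]]))
E
```

```text
t 2.3 tcp [0.4379 0.073  0.1735] yaw 114.95 F [ 0.2  0.3 -0.6] w 0.41371670698266255
units [-0.1   0.2   2.94]
[[288.88631711 210.01320873]
 [288.67068469 206.05949599]]
```

View pics/w1.png

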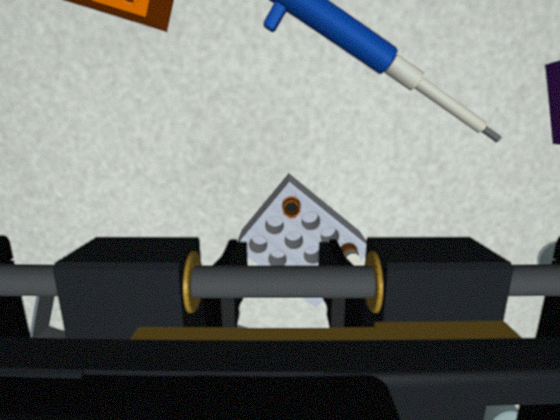

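The wrist picture shows the broken vial's open amber rim at (291,206), against a predicted (289,210).

```bash
python3 - <<'E'
from h import *
c=optics.capture('wrist'); crop(c,230,165,390,265,5,'w1c.png')
print(onz(c,[[291,206],[291,207.5]],.063)); print(onz(c,[[291,206]],.063)*0+proj(c,[[.4696,.1048,.05]]))
E
python3 g.py 0.439 0.0787 0.10
```

```text
[[0.43525228 0.07949422]
 [0.43639131 0.08003356]]
[[299.9668253  248.32374747]]
t 2.4 tcp [0.4373 0.0724 0.1729] yaw 114.99 F [-0.3 -0.1  0.4] w 0.4124466799589845
units [-0.14  0.21  2.92]
```

View pics/w1c.png

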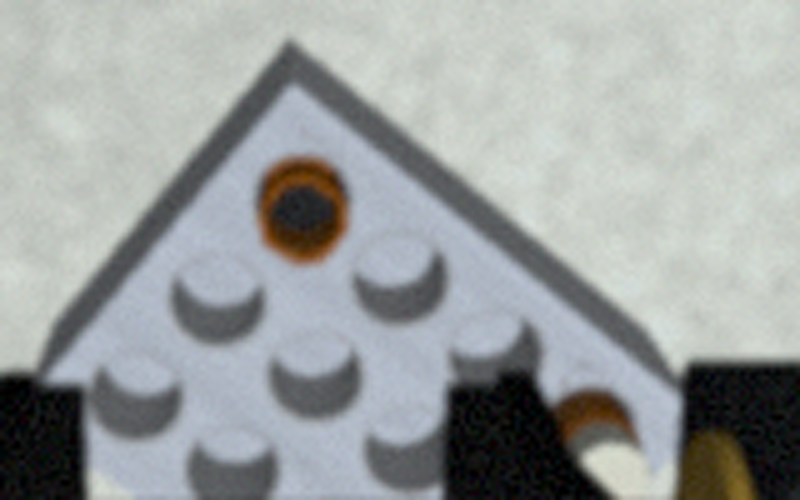

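Confirmed: hollow and capless. I'll grasp at (0.438, 0.080), TCP z 0.053.

```bash
python3 g.py 0.438 0.080 0.053
```

```text
t 2.4 tcp [0.4373 0.0724 0.1729] yaw 114.99 F [-0.3 -0.1  0.4] w 0.4124466799589845
units [-0.11  0.28  4.8 ]
```

Request:
servo_tool:
  deltas:
    - {"slide":[-0.1,0.25,0.5],"spin":0}
    - {"slide":[0,0,0.8],"spin":0}
    - {"slide":[0,0,0.8],"spin":0}
    - {"slide":[0,0,0.8],"spin":0}
    - {"slide":[0,0,0.8],"spin":0}
    - {"slide":[0,0,0.5],"spin":0}
    - {"slide":[0,0,0],"spin":0}

```text
time_s: 3.1
tcp_pos: [0.4382, 0.0758, 0.0673]
ee_rot: [[-0.907, -0.42, 0.014], [-0.42, 0.907, 0.003], [-0.014, -0.003, -1.0]]
wrist_force: [0.7, 0.1, 0.3]
gripper_width: 0.412
```

```bash
python3 g.py 0.438 0.080 0.053
```

```text
t 3.1 tcp [0.4382 0.0758 0.0673] yaw 114.85 F [0.7 0.1 0.3] w 0.411826042293452
units [-0.05  0.16  0.57]
```

Request:
servo_tool:
  deltas:
    - {"slide":[-0.05,0.2,0.3],"spin":0}
    - {"slide":[0,0,0.25],"spin":0}
    - {"slide":[0,0,0.1],"spin":0}

```text
time_s: 3.4
tcp_pos: [0.4386, 0.0809, 0.0519]
ee_rot: [[-0.908, -0.419, 0.017], [-0.419, 0.908, 0.005], [-0.018, -0.003, -1.0]]
wrist_force: [0.5, -0.7, 0.9]
gripper_width: 0.412
```

```bash
python3 g.py 0.438 0.080 0.053;  python3 - <<'E'
from h import *
c=optics.capture('scene'); crop(c,240,130,360,220,6,'s2.png')
E
```

```text
t 3.4 tcp [0.4386 0.0809 0.0519] yaw 114.79 F [ 0.5 -0.7  0.9] w 0.4115732696137486
units [ 0.03 -0.02 -0.04]
```

View pics/s2.png

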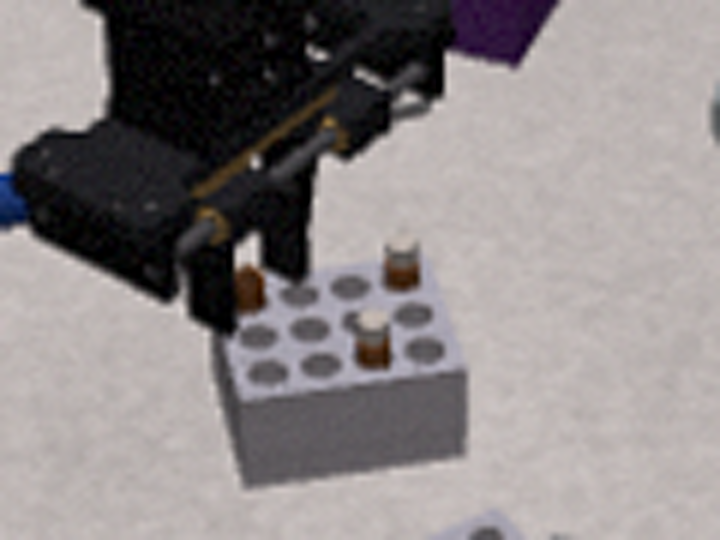

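The scene crop shows the amber stub standing between the two fingers, close above the block. Closing.

Request:
servo_tool:
  deltas:
    - {"slide":[0,0,0],"spin":0}
    - {"slide":[0,0,0],"spin":0}
    - {"slide":[0,0,0],"spin":0}
    - {"slide":[0,0,0],"spin":0}
    - {"slide":[0,0,0],"spin":0}
    - {"slide":[0,0,0],"spin":0}
  gripper: 255

```text
time_s: 4.05
tcp_pos: [0.4393, 0.0814, 0.0529]
ee_rot: [[-0.907, -0.42, 0.019], [-0.42, 0.908, 0.006], [-0.02, -0.003, -1.0]]
wrist_force: [0.3, -0.0, 0.3]
gripper_width: 0.153
```

Request:
servo_tool:
  deltas:
    - {"slide":[0,0,-0.4],"spin":0}
    - {"slide":[0,0,-0.4],"spin":0}
    - {"slide":[0,0,-0.5],"spin":0}
    - {"slide":[0,0,-0.8],"spin":0}
    - {"slide":[0,0,-0.8],"spin":0}
    - {"slide":[0,0,-0.8],"spin":0}
    - {"slide":[0,0,-0.8],"spin":0}

```text
time_s: 4.75
tcp_pos: [0.4355, 0.0798, 0.1722]
ee_rot: [[-0.908, -0.42, 0.017], [-0.42, 0.908, 0.004], [-0.017, -0.003, -1.0]]
wrist_force: [0.9, 0.2, -0.2]
gripper_width: 0.154
```

```bash
python3 g.py 0.507 -0.345 0.15;  python3 - <<'E'
from h import *
c=optics.capture('scene'); crop(c,220,90,360,220,4,'s3.png')
E
```

```text
t 4.75 tcp [0.4355 0.0798 0.1722] yaw 114.81 F [ 0.9  0.2 -0.2] w 0.15423181384585882
units [  4.55 -16.62   0.86]
```

View pics/s3.png

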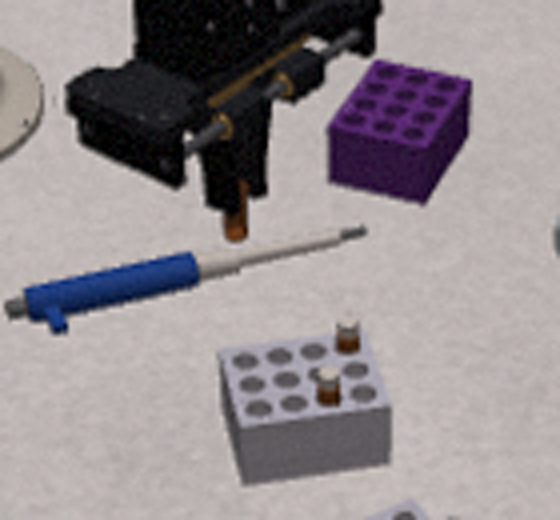

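The stub hangs in the gripper and both good vials still stand in the block. Carrying it to the bin.

Request:
servo_tool:
  deltas:
    - {"slide":[0.27,-1,0],"spin":0}
    - {"slide":[0.27,-1,0],"spin":0}
    - {"slide":[0.27,-1,0],"spin":0}
    - {"slide":[0.27,-1,0],"spin":0}
    - {"slide":[0.27,-1,0],"spin":0}
    - {"slide":[0.27,-1,0],"spin":0}
    - {"slide":[0.27,-1,0],"spin":0}
    - {"slide":[0.27,-1,0],"spin":0}
    - {"slide":[0.27,-1,0],"spin":0}
    - {"slide":[0.27,-1,0],"spin":0}

```text
time_s: 5.8
tcp_pos: [0.4847, -0.1809, 0.1869]
ee_rot: [[-0.903, -0.428, 0.042], [-0.427, 0.904, 0.013], [-0.043, -0.006, -0.999]]
wrist_force: [0.5, -0.1, -0.1]
gripper_width: 0.158
```

Request:
servo_tool:
  deltas:
    - {"slide":[0.27,-1,0],"spin":0}
    - {"slide":[0.27,-1,0],"spin":0}
    - {"slide":[0.27,-1,0],"spin":0}
    - {"slide":[0.27,-1,0],"spin":0}
    - {"slide":[0.27,-1,0],"spin":0}
    - {"slide":[0.27,-1,0],"spin":0}
    - {"slide":[0.2,-0.5,0.2],"spin":0}

```text
time_s: 6.5
tcp_pos: [0.5135, -0.3558, 0.1877]
ee_rot: [[-0.903, -0.426, 0.049], [-0.426, 0.905, 0.011], [-0.049, -0.011, -0.999]]
wrist_force: [0.3, -0.1, -0.4]
gripper_width: 0.158
```

```bash
python3 g.py 0.507 -0.345 0.07;  python3 - <<'E'
from h import *
c=optics.capture('scene'); crop(c,60,180,200,320,4,'s4.png')
E
```

```text
t 6.5 tcp [ 0.5135 -0.3558  0.1877] yaw 115.23 F [ 0.3 -0.1 -0.4] w 0.15821719933321132
units [0.28 0.55 4.69]
```

View pics/s4.png

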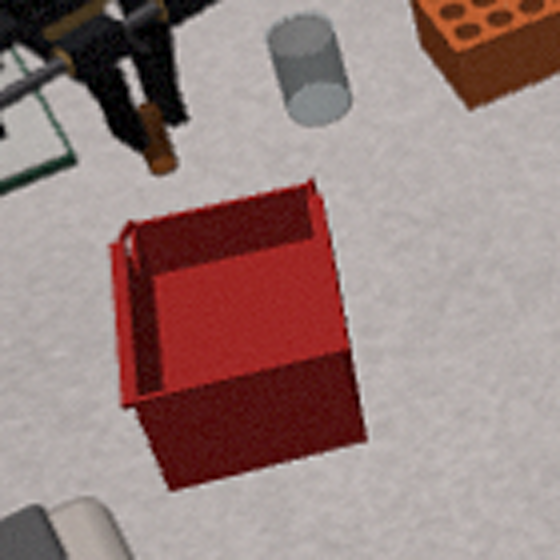

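The stub is held over the bin. Lowering slowly.

Request:
servo_tool:
  deltas:
    - {"slide":[0.1,0.2,0.5],"spin":0}
    - {"slide":[0.1,0.2,0.5],"spin":0}
    - {"slide":[0.1,0.2,0.5],"spin":0}
    - {"slide":[0,0,0.6],"spin":0}
    - {"slide":[0,0,0.6],"spin":0}
    - {"slide":[0,0,0.6],"spin":0}
    - {"slide":[0,0,0.6],"spin":0}
    - {"slide":[0,0,0.6],"spin":0}
    - {"slide":[0,0,0.3],"spin":0}
    - {"slide":[0,0,0],"spin":0}

```text
time_s: 7.55
tcp_pos: [0.5012, -0.3376, 0.063]
ee_rot: [[-0.904, -0.426, 0.044], [-0.425, 0.905, 0.016], [-0.047, -0.004, -0.999]]
wrist_force: [-0.1, 0.3, -0.4]
gripper_width: 0.155
```

```bash
python3 g.py 0.507 -0.345 0.06;  python3 - <<'E'
from h import *
c=optics.capture('scene'); crop(c,60,180,200,320,4,'s5.png')
c=optics.capture('top'); crop(c,380,160,500,280,4,'t5.png')
E
```

```text
t 7.55 tcp [ 0.5012 -0.3376  0.063 ] yaw 115.18 F [-0.1  0.3 -0.4] w 0.15523334714938963
units [-0.08 -0.36  0.12]
```

View pics/s5.png

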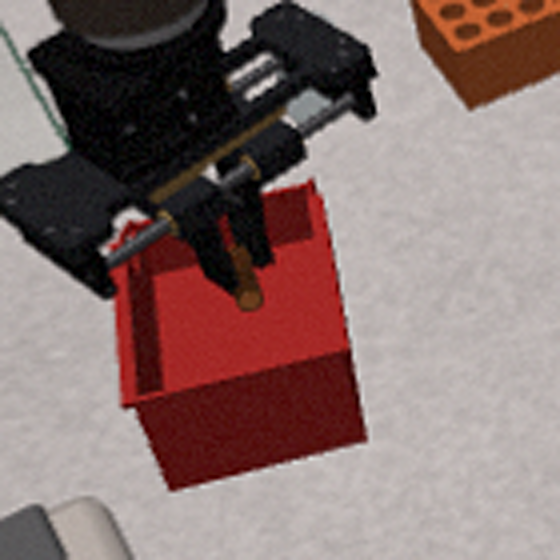

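View pics/t5.png

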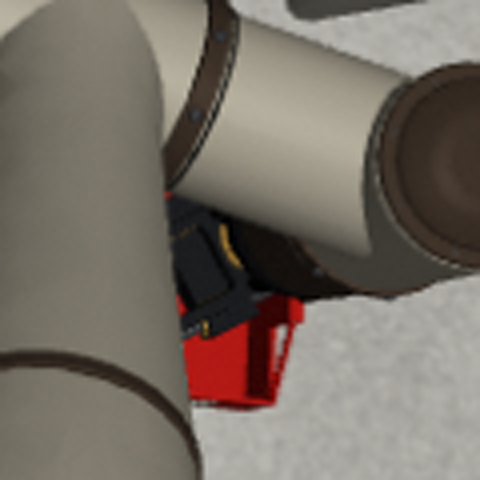

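The stub hangs just above the bin floor, well inside. Releasing with a partial opening, then going up.

Request:
servo_tool:
  deltas:
    - {"slide":[0,0,0],"spin":0}
    - {"slide":[0,0,0],"spin":0}
    - {"slide":[0,0,0],"spin":0}
    - {"slide":[0,0,0],"spin":0}
    - {"slide":[0,0,0],"spin":0}
  gripper: 160

```text
time_s: 8.15
tcp_pos: [0.5036, -0.339, 0.0676]
ee_rot: [[-0.903, -0.426, 0.052], [-0.426, 0.905, 0.013], [-0.053, -0.011, -0.999]]
wrist_force: [0.3, -0.4, 0.6]
gripper_width: 0.365
```

Request:
servo_tool:
  deltas:
    - {"slide":[0,0,-0.5],"spin":0}
    - {"slide":[0,0,-0.6],"spin":0}
    - {"slide":[0,0,-0.6],"spin":0}
    - {"slide":[0,0,-0.6],"spin":0}
    - {"slide":[0,0,-0.6],"spin":0}
    - {"slide":[0,0,-0.6],"spin":0}
    - {"slide":[0,0,-0.6],"spin":0}

```text
time_s: 8.85
tcp_pos: [0.4971, -0.3405, 0.1771]
ee_rot: [[-0.903, -0.426, 0.051], [-0.426, 0.905, 0.013], [-0.051, -0.01, -0.999]]
wrist_force: [-0.5, 0.7, -0.0]
gripper_width: 0.366
```

```bash
python3 g.py 0.4696 0.1048 0.16 165.5;  python3 - <<'E'
from h import *
c=optics.capture('scene'); crop(c,60,180,200,320,4,'s6.png')
E
```

```text
t 8.85 tcp [ 0.4971 -0.3405  0.1771] yaw 115.2 F [-0.5  0.7 -0. ] w 0.366319167221213
units [-6.56 16.59  0.85]
spin units -6.29
```

View pics/s6.png

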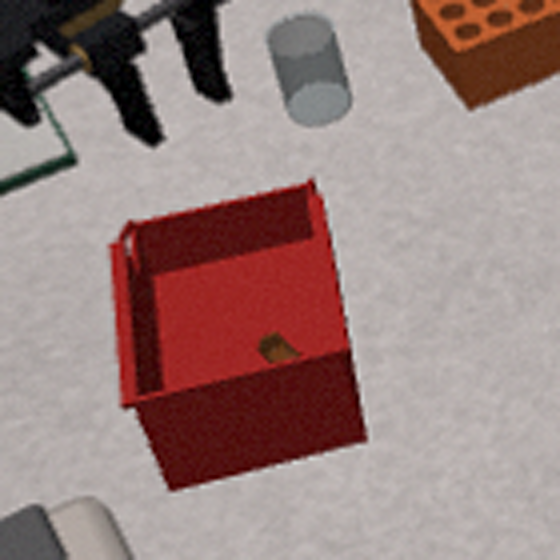

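The broken vial lies in the bin. Back to the block.

Request:
servo_tool:
  deltas:
    - {"slide":[-0.4,1,0],"spin":0}
    - {"slide":[-0.4,1,0],"spin":0}
    - {"slide":[-0.4,1,0],"spin":0}
    - {"slide":[-0.4,1,0],"spin":0}
    - {"slide":[-0.4,1,0],"spin":0}
    - {"slide":[-0.4,1,0],"spin":0}
    - {"slide":[-0.4,1,0],"spin":0}
    - {"slide":[-0.4,1,0],"spin":0}
    - {"slide":[-0.4,1,0],"spin":0}
    - {"slide":[-0.4,1,0],"spin":0}
  gripper: 0

```text
time_s: 9.9
tcp_pos: [0.4828, -0.0669, 0.1872]
ee_rot: [[-0.905, -0.42, 0.067], [-0.42, 0.907, 0.006], [-0.063, -0.023, -0.998]]
wrist_force: [0.7, 0.5, 0.6]
gripper_width: 0.993
```

Request:
servo_tool:
  deltas:
    - {"slide":[-0.4,1,0],"spin":0}
    - {"slide":[-0.4,1,0],"spin":0}
    - {"slide":[-0.4,1,0],"spin":0}
    - {"slide":[-0.4,1,0],"spin":0}
    - {"slide":[-0.4,1,0],"spin":0}
    - {"slide":[-0.4,1,0],"spin":0}
    - {"slide":[-0.1,0.3,0],"spin":0}

```text
time_s: 10.6
tcp_pos: [0.4721, 0.1107, 0.1913]
ee_rot: [[-0.904, -0.422, 0.073], [-0.423, 0.906, 0.009], [-0.07, -0.023, -0.997]]
wrist_force: [0.0, -0.1, -0.8]
gripper_width: 1.005
```

Request:
servo_tool:
  deltas:
    - {"slide":[0,0,0],"spin":-1}
    - {"slide":[0,0,0],"spin":-1}
    - {"slide":[0,0,0],"spin":-1}
    - {"slide":[0,0,0],"spin":-1}
    - {"slide":[0,0,0],"spin":-1}
    - {"slide":[0,0,0],"spin":-1}
    - {"slide":[0,0,0],"spin":-0.3}

```text
time_s: 11.3
tcp_pos: [0.471, 0.1095, 0.1928]
ee_rot: [[-0.214, -0.974, 0.074], [-0.977, 0.215, 0.009], [-0.025, -0.07, -0.997]]
wrist_force: [0.2, 0.5, 0.0]
gripper_width: 0.999
```

```bash
python3 g.py 0.4696 0.1048 0.16 165.5;  python3 - <<'E'
from h import *
print(np.round(sense()['ee_rot'],3))
c=optics.capture('wrist'); cv2.imwrite('pics/w2.png',c['frame'][:,:,::-1])
c=optics.capture('top'); cv2.imwrite('pics/t6.png',c['frame'][:,:,::-1])
E
```

```text
t 11.3 tcp [0.471  0.1095 0.1928] yaw 167.56 F [0.2 0.5 0. ] w 0.9994794179327254
units [0.23 0.11 1.3 ]
spin units 0.26
[[-0.214 -0.974  0.074]
 [-0.977  0.215  0.009]
 [-0.025 -0.07  -0.997]]
```

View pics/w2.png

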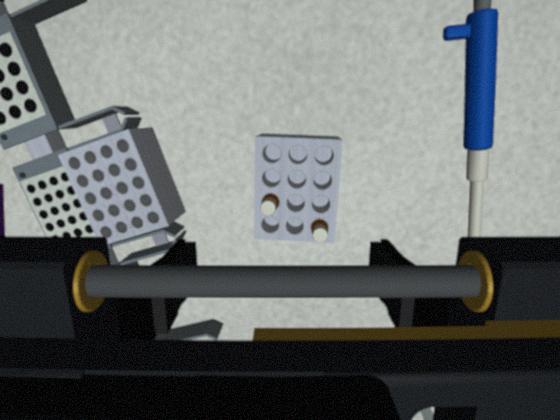

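View pics/t6.png

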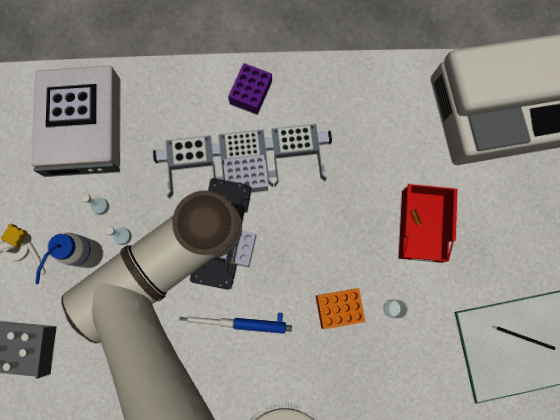

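The wrist view shows the block between the jaws, capped vials at (269,206) and (320,231); the top view shows the stub in the bin at (416,216). The tool has picked up about 4° of tilt, so I'll check whether it drifts before gripping.

```bash
cat > tl.py <<'E'
from h import *
s=sense(); R=np.array(s['ee_rot']); j=np.array(s['joints'])
print('t',s['time_s'],'tcp',np.round(s['tcp_pos'],4),'tilt',np.round(R[:,2],4),'joints',np.round(j,2),'resid',j[1]-j[2]-90-j[4])
E
python3 tl.py
```

```text
t 11.4 tcp [0.471  0.1095 0.1928] tilt [ 0.0739  0.0093 -0.9972] joints [ 33.66   7.51 -25.18   2.37 -53.51 -47.62] resid -3.801936174269656
```

Request:
servo_tool:
  deltas:
    - {"slide":[0,0,0],"spin":0.2}
    - {"slide":[0,0,0],"spin":0}
    - {"slide":[0,0,0],"spin":0}
    - {"slide":[0,0,0],"spin":0}
    - {"slide":[0,0,0],"spin":0}

```text
time_s: 11.9
tcp_pos: [0.4709, 0.1088, 0.1931]
ee_rot: [[-0.251, -0.965, 0.074], [-0.968, 0.252, 0.009], [-0.028, -0.069, -0.997]]
wrist_force: [0.5, 0.0, -1.5]
gripper_width: 1.004
```

```bash
python3 tl.py
```

```text
t 11.9 tcp [0.4709 0.1088 0.1931] tilt [ 0.0741  0.0093 -0.9972] joints [ 33.58   7.46 -25.2    2.37 -53.53 -49.52] resid -3.8118088429139974
```

Request:
servo_tool:
  deltas:
    - {"slide":[0,0,0.3],"spin":0}
    - {"slide":[0,0,0.3],"spin":0}
    - {"slide":[0,0,0.3],"spin":0}
    - {"slide":[0,0,0.3],"spin":0}
    - {"slide":[0,0,0.3],"spin":0}

```text
time_s: 12.4
tcp_pos: [0.474, 0.1094, 0.1528]
ee_rot: [[-0.251, -0.965, 0.075], [-0.968, 0.252, 0.01], [-0.028, -0.07, -0.997]]
wrist_force: [-0.2, 0.5, 1.2]
gripper_width: 1.001
```

```bash
python3 tl.py
```

```text
t 12.4 tcp [0.474  0.1094 0.1528] tilt [ 0.0746  0.0098 -0.9972] joints [ 33.41  10.33 -28.33   2.56 -47.49 -49.67] resid -3.8518494376442405
```

Idle and slow vertical moves don't drift; only the fast swings do. So I'll move slower from here, and cage the block loosely instead of clamping it. One fresh wrist view to re-measure the block.

```bash
python3 - <<'E'
from h import *
c=optics.capture('wrist'); crop(c,200,90,400,260,4,'w3.png')
P=np.array([.4696,.1048,.05]); a=np.radians(-14.5); Rb=np.array([[np.cos(a),-np.sin(a)],[np.sin(a),np.cos(a)]])
for x,y in [(-.038,-.0475),(-.038,.0475),(.038,-.0475),(.038,.0475),(0,0)]:
    q=P.copy(); q[:2]+=Rb@[x,y]; print((proj(c,q)[0]-[200,90])*4)
np.savez('w3.npz',**{k:np.array(v) for k,v in c.items()})
E
```

```text
[587.7607144  194.24939845]
[565.37338978 666.60080811]
[182.84812766 192.99746824]
[197.36460149 657.31465619]
[381.57322031 438.85372073]
```

View pics/w3.png

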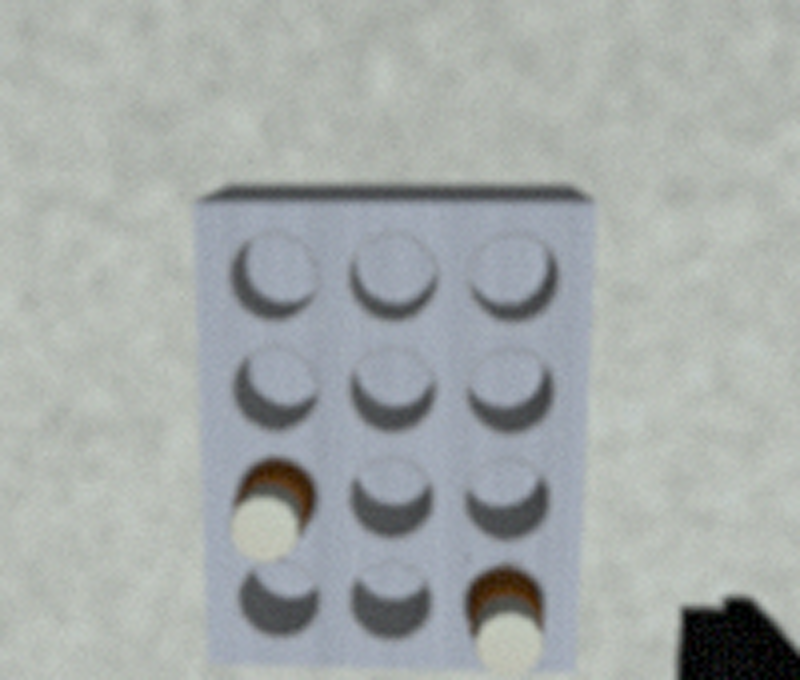

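```bash
python3 - <<'E'
from h import *
z=np.load('w3.npz'); c={k:z[k] for k in z.files}; c['k1']=float(c['k1'])
L=(np.array([(196,202),(594,202),(577,667),(210,661)])+.5)/4-.5+[200,90]
p=onz(c,L,.05); print(p,p.mean(0))
e1=p[3]-p[0];e2=p[2]-p[1];print([np.degrees(np.arctan2(*(e)[::-1]))-90 for e in(e1,e2)], np.linalg.norm(e1),np.linalg.norm(p[1]-p[0]),np.degrees(np.arctan2(*(p[0]-p[1])[::-1])))
E
python3 g.py .470 .105 .07 165.5; python3 tl.py
```

```text
[[0.49272632 0.05120167]
 [0.4203053  0.06966411]
 [0.44265023 0.16052535]
 [0.51613478 0.14226815]] [0.46795416 0.10591482]
[np.float64(-14.415679839480191), np.float64(-13.816211149590771)] 0.09402691526100361 0.0747373080278303 -14.301900088650457
t 12.45 tcp [0.4731 0.109  0.1514] yaw 165.33 F [ 0.   0.4 -1.2] w 1.0004628081379396
units [0.27 0.3  3.24]
spin units -0.02
t 12.45 tcp [0.4731 0.109  0.1514] tilt [ 0.0719  0.0086 -0.9974] joints [ 33.41  10.42 -28.43   2.52 -47.46 -49.67] resid -3.690031350898778
```

```bash
python3 g.py .469 .1055 .07 165.6
```

```text
t 12.45 tcp [0.4731 0.109  0.1514] yaw 165.33 F [ 0.   0.4 -1.2] w 1.0004628081379396
units [0.26 0.34 3.24]
spin units -0.03
```

Request:
servo_tool:
  deltas:
    - {"slide":[0.08,0.1,0.6],"spin":0}
    - {"slide":[0.08,0.1,0.6],"spin":0}
    - {"slide":[0.08,0.1,0.6],"spin":0}
    - {"slide":[0.03,0.05,0.6],"spin":0}
    - {"slide":[0,0,0.4],"spin":0}
    - {"slide":[0,0,0],"spin":0}

```text
time_s: 13.05
tcp_pos: [0.4685, 0.1052, 0.0771]
ee_rot: [[-0.251, -0.965, 0.072], [-0.968, 0.252, 0.008], [-0.026, -0.068, -0.997]]
wrist_force: [-0.6, 0.3, 0.4]
gripper_width: 1.0
```

```bash
python3 g.py .469 .1055 .025 165.6
```

```text
t 13.05 tcp [0.4685 0.1052 0.0771] yaw 165.36 F [-0.6  0.3  0.4] w 0.9995461396436532
units [0.04 0.12 2.08]
spin units -0.03
```

Request:
servo_tool:
  deltas:
    - {"slide":[0,0.06,0.5],"spin":0}
    - {"slide":[0,0.04,0.5],"spin":0}
    - {"slide":[0,0.03,0.5],"spin":0}
    - {"slide":[0,0,0.4],"spin":0}
    - {"slide":[0,0,0.2],"spin":0}
    - {"slide":[0,0,0],"spin":0}

```text
time_s: 13.65
tcp_pos: [0.4731, 0.1086, 0.0256]
ee_rot: [[-0.249, -0.965, 0.079], [-0.968, 0.251, 0.011], [-0.031, -0.074, -0.997]]
wrist_force: [-0.6, 0.2, 1.6]
gripper_width: 1.0
```

```bash
python3 g.py .469 .1055 .025 165.6; python3 - <<'E'
from h import *
c=optics.capture('scene'); crop(c,230,110,370,230,5,'s7.png')
E
```

```text
t 13.65 tcp [0.4731 0.1086 0.0256] yaw 165.44 F [-0.6  0.2  1.6] w 1.0004307264748955
units [0.16 0.13 0.01]
spin units -0.02
```

View pics/s7.png

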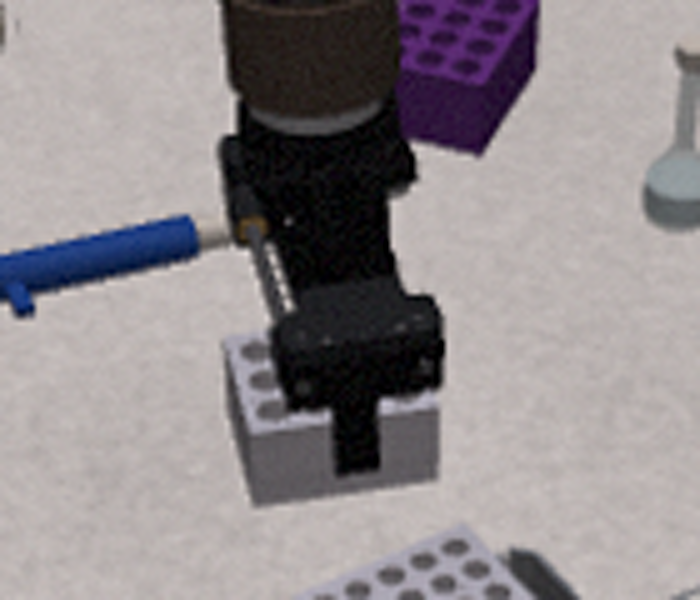

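The fingers straddle the block's long faces. Closing to a loose cage of about 79 mm.

Request:
servo_tool:
  deltas:
    - {"slide":[0.05,0.1,0],"spin":0}
    - {"slide":[0,0,0],"spin":0}
    - {"slide":[0,0,0],"spin":0}
  gripper: 24

```text
time_s: 14.0
tcp_pos: [0.4709, 0.1085, 0.0269]
ee_rot: [[-0.249, -0.965, 0.081], [-0.968, 0.251, 0.013], [-0.033, -0.076, -0.997]]
wrist_force: [0.1, 1.2, -1.0]
gripper_width: 0.91
```

```bash
python3 g.py .469 -.055 .025 185.1
```

```text
t 14.0 tcp [0.4709 0.1085 0.0269] yaw 165.43 F [ 0.1  1.2 -1. ] w 0.9103475514653687
units [ 6.35 -1.56 -0.01]
spin units -2.46
```

A loose cage can't drag along the block's length, so I'll clamp gently (it stops on the block) and check that the block stays flat.

Request:
servo_tool:
  deltas:
    - {"slide":[0,0,0],"spin":0}
    - {"slide":[0,0,0],"spin":0}
    - {"slide":[0,0,0],"spin":0}
  gripper: 40

```text
time_s: 14.3
tcp_pos: [0.4703, 0.1083, 0.0269]
ee_rot: [[-0.249, -0.965, 0.081], [-0.968, 0.251, 0.013], [-0.032, -0.075, -0.997]]
wrist_force: [-0.4, 0.7, -2.3]
gripper_width: 0.88
```

```bash
python3 g.py .469 -.055 .025 185.1; python3 tl.py; python3 - <<'E'
from h import *
c=optics.capture('scene'); crop(c,230,110,370,230,5,'s8.png')
E
```

```text
t 14.3 tcp [0.4703 0.1083 0.0269] yaw 165.42 F [-0.4  0.7 -2.3] w 0.8799010277025782
units [ 6.34 -1.59 -0.01]
spin units -2.46
t 14.3 tcp [0.4703 0.1083 0.0269] tilt [ 0.0807  0.0127 -0.9967] joints [ 33.57  20.96 -38.16   4.35 -26.69 -51.89] resid -4.192536446569591
```

View pics/s8.png

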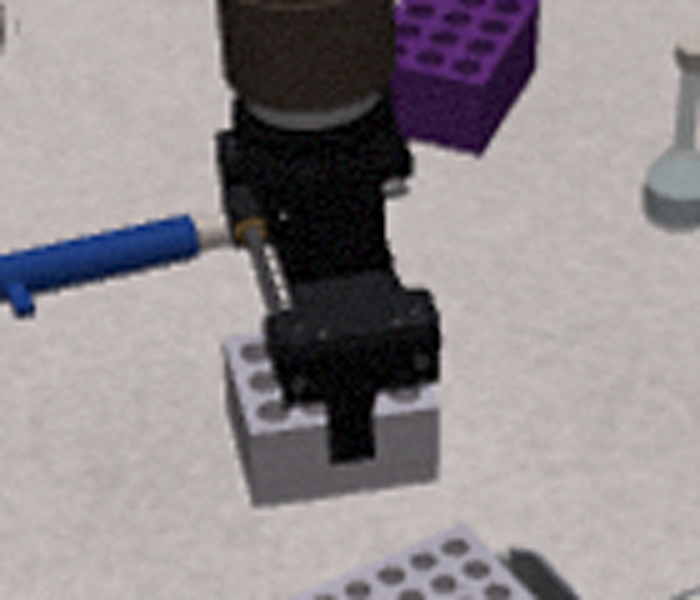

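Clamped; the block still sits on the bench. Turning by about 20°, then checking.

Request:
servo_tool:
  deltas:
    - {"slide":[0.2,0,0],"spin":-0.4}
    - {"slide":[0.2,0,0],"spin":-0.4}
    - {"slide":[0.2,0,0],"spin":-0.4}
    - {"slide":[0.2,0,0],"spin":-0.4}
    - {"slide":[0.2,0,0],"spin":-0.4}
    - {"slide":[0.2,0,0],"spin":-0.4}

```text
time_s: 14.95
tcp_pos: [0.4717, 0.0828, 0.0275]
ee_rot: [[0.095, -0.991, 0.091], [-0.995, -0.093, 0.021], [-0.013, -0.093, -0.996]]
wrist_force: [-0.5, 2.5, -2.7]
gripper_width: 0.879
```

```bash
python3 g.py .469 -.055 .025 185.1; python3 tl.py; python3 - <<'E'
from h import *
c=optics.capture('scene'); crop(c,230,110,370,230,5,'s9.png')
E
```

```text
t 14.95 tcp [0.4717 0.0828 0.0275] yaw -174.64 F [-0.5  2.5 -2.7] w 0.8793442376571203
units [ 5.48  0.63 -0.03]
spin units 0.03
t 14.95 tcp [0.4717 0.0828 0.0275] tilt [ 0.0912  0.0213 -0.9956] joints [ 30.5   20.39 -38.91   3.7  -25.61 -28.37] resid -5.084697404166494
```

View pics/s9.png

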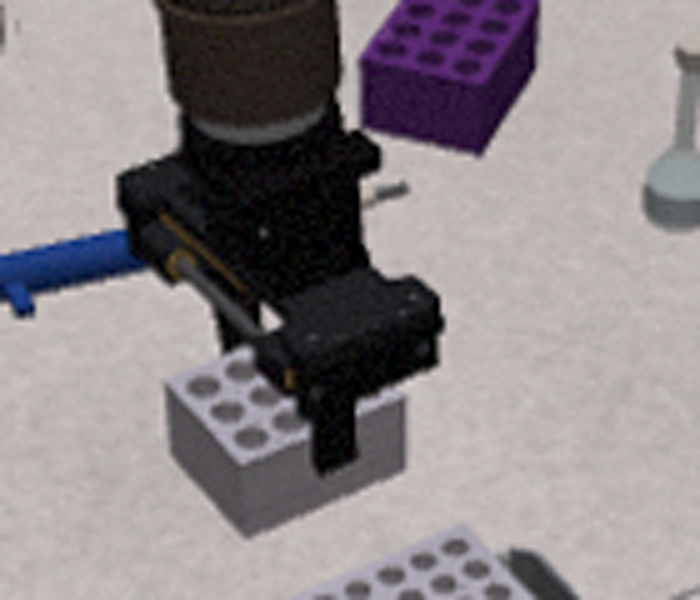

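The block has turned with the gripper and is flat. Sliding towards -y.

Request:
servo_tool:
  deltas:
    - {"slide":[0.5,0.05,0],"spin":0}
    - {"slide":[0.5,0.05,0],"spin":0}
    - {"slide":[0.5,0.05,0],"spin":0}
    - {"slide":[0.5,0.05,0],"spin":0}
    - {"slide":[0.5,0.05,0],"spin":0}
    - {"slide":[0.5,0.05,0],"spin":0}

```text
time_s: 15.6
tcp_pos: [0.4769, 0.0103, 0.028]
ee_rot: [[0.092, -0.99, 0.103], [-0.996, -0.089, 0.028], [-0.019, -0.105, -0.994]]
wrist_force: [-0.4, 3.4, 0.2]
gripper_width: 0.881
```

```bash
python3 g.py .469 -.065 .025 185.1; python3 tl.py
```

```text
t 15.6 tcp [0.4769 0.0103 0.028 ] yaw -174.85 F [-0.4  3.4  0.2] w 0.880661649355005
units [ 2.97  0.59 -0.  ]
spin units 0.01
t 15.6 tcp [0.4769 0.0103 0.028 ] tilt [ 0.103   0.0284 -0.9943] joints [ 21.23  20.04 -38.74   1.46 -25.12 -17.3 ] resid -6.0963311454743305
```

Request:
servo_tool:
  deltas:
    - {"slide":[0.4,0.1,0],"spin":0}
    - {"slide":[0.4,0.1,0],"spin":0}
    - {"slide":[0.4,0.1,0],"spin":0}
    - {"slide":[0.4,0.1,0],"spin":0}
    - {"slide":[0.4,0.1,0],"spin":0}
    - {"slide":[0.4,0.1,0],"spin":0}
    - {"slide":[0.4,0,0],"spin":0}

```text
time_s: 16.3
tcp_pos: [0.474, -0.0612, 0.0285]
ee_rot: [[0.091, -0.989, 0.117], [-0.996, -0.087, 0.034], [-0.023, -0.12, -0.993]]
wrist_force: [0.8, 4.9, 1.4]
gripper_width: 0.881
```

```bash
python3 g.py .564 -.064 .025 185.1; python3 tl.py; python3 - <<'E'
from h import *
c=optics.capture('scene'); crop(c,190,120,340,300,4,'s10.png')
E
```

```text
t 16.3 tcp [ 0.474  -0.0612  0.0285] yaw -174.96 F [0.8 4.9 1.4] w 0.8810228396260731
units [ 0.44 -3.53  0.56]
spin units -0.01
t 16.3 tcp [ 0.474  -0.0612  0.0285] tilt [ 0.117   0.0336 -0.9926] joints [ 11.82  19.94 -37.92  -1.21 -25.17  -5.64] resid -6.968904502923802
```

View pics/s10.png

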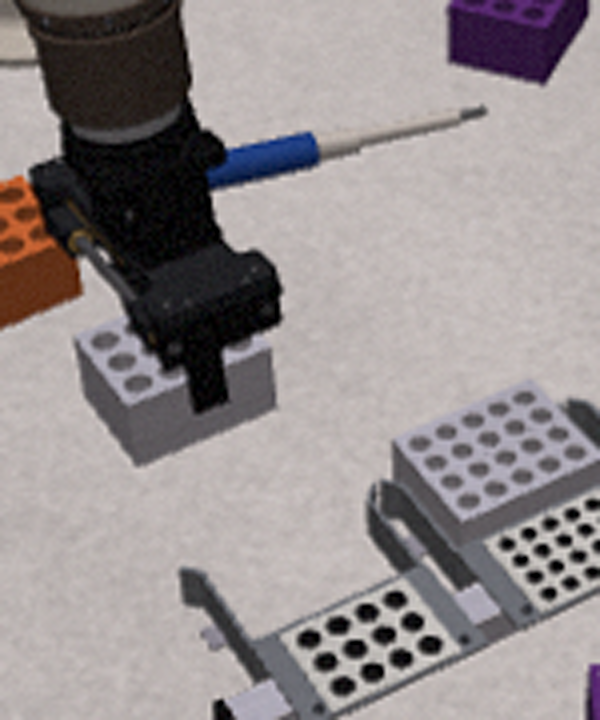

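The block is square with the stall and sits on the bench. Sliding it in +x towards the mouth, correcting for the tilt.

Request:
servo_tool:
  deltas:
    - {"slide":[0.06,-0.4,0.06],"spin":0}
    - {"slide":[0.06,-0.4,0.06],"spin":0}
    - {"slide":[0.06,-0.4,0.06],"spin":0}
    - {"slide":[0.06,-0.4,0.06],"spin":0}

```text
time_s: 16.75
tcp_pos: [0.484, -0.0683, 0.0256]
ee_rot: [[0.08, -0.996, 0.048], [-0.997, -0.079, 0.027], [-0.023, -0.05, -0.998]]
wrist_force: [-15.6, 7.6, 24.4]
gripper_width: 0.879
```

```bash
python3 g.py .564 -.064 .025 185.1; python3 tl.py; python3 - <<'E'
from h import *
c=optics.capture('scene'); crop(c,190,120,340,300,4,'s11.png')
c=optics.capture('top'); crop(c,200,100,400,250,4,'t11.png')
E
```

```text
t 16.75 tcp [ 0.484  -0.0683  0.0256] yaw -175.49 F [-15.6   7.6  24.4] w 0.8785858194511795
units [ 0.08 -3.2   0.19]
spin units -0.07
t 16.75 tcp [ 0.484  -0.0683  0.0256] tilt [ 0.0485  0.0267 -0.9985] joints [ 10.37  22.32 -33.39  -1.94 -31.3   -4.2 ] resid -2.9948433690533314
```

View pics/s11.png

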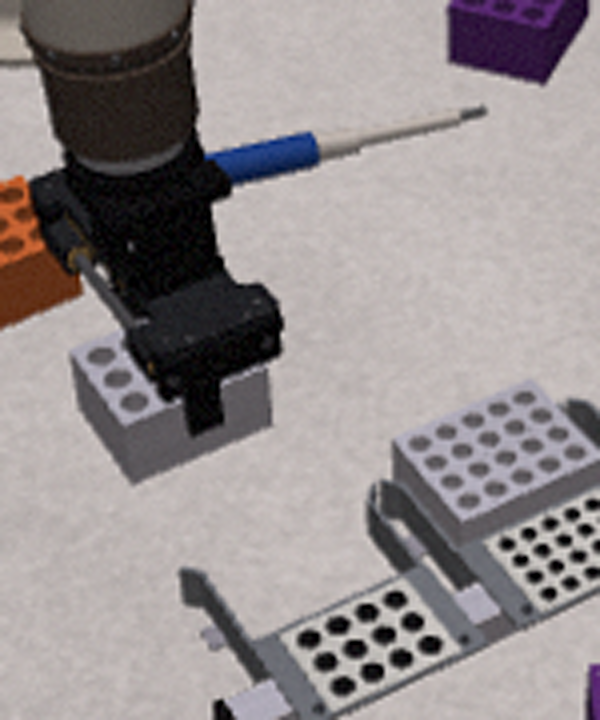

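View pics/t11.png

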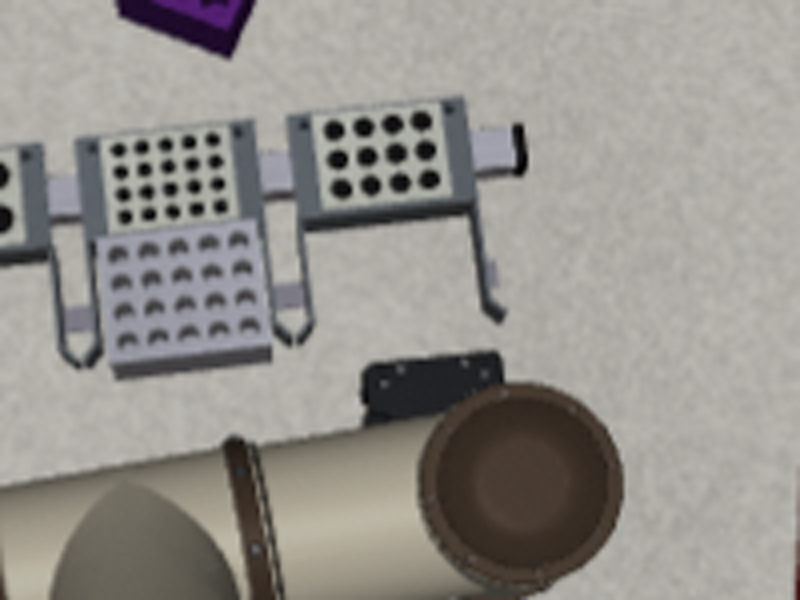

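Pressing lightly against the bench levelled the tool (tilt down to 0.05). The block was at scene-crop (170,410), square to the stall. Continuing in +x with less downward push.

Request:
servo_tool:
  deltas:
    - {"slide":[0,-0.4,0],"spin":0}
    - {"slide":[0,-0.4,0.02],"spin":0}
    - {"slide":[0,-0.4,0.02],"spin":0}
    - {"slide":[0,-0.4,0.02],"spin":0}

```text
time_s: 17.25
tcp_pos: [0.4991, -0.0698, 0.0243]
ee_rot: [[0.077, -0.997, -0.004], [-0.997, -0.077, 0.02], [-0.02, 0.003, -1.0]]
wrist_force: [-13.4, 1.4, 17.1]
gripper_width: 0.868
```

```bash
python3 g.py .564 -.064 .025 185.1; python3 tl.py
```

```text
t 17.25 tcp [ 0.4991 -0.0698  0.0243] yaw -175.6 F [-13.4   1.4  17.1] w 0.8679501336063613
units [-0.03 -2.6  -0.03]
spin units -0.09
t 17.25 tcp [ 0.4991 -0.0698  0.0243] tilt [-0.0042  0.02   -0.9998] joints [  9.77  24.62 -29.13  -1.98 -36.31  -3.77] resid 0.06141356376105023
```

The tilt is gone. Easing the downward load and going on.

Request:
servo_tool:
  deltas:
    - {"slide":[0,-0.3,-0.08],"spin":-0.09}
    - {"slide":[0,-0.4,-0.03],"spin":0}
    - {"slide":[0,-0.4,0],"spin":0}
    - {"slide":[0,-0.4,0],"spin":0}
    - {"slide":[0,-0.4,0],"spin":0}
    - {"slide":[0,-0.4,0],"spin":0}

```text
time_s: 17.85
tcp_pos: [0.5365, -0.0697, 0.0259]
ee_rot: [[0.087, -0.995, -0.056], [-0.996, -0.088, 0.013], [-0.018, 0.055, -0.998]]
wrist_force: [-9.9, -0.2, 11.3]
gripper_width: 0.878
```

```bash
python3 g.py .564 -.064 .025 185.1; python3 tl.py; python3 - <<'E'
from h import *
c=optics.capture('scene'); crop(c,190,150,340,300,4,'s12.png')
E
```

```text
t 17.85 tcp [ 0.5365 -0.0697  0.0259] yaw -174.95 F [-9.9 -0.2 11.3] w 0.877547737610371
units [-0.13 -1.12 -0.02]
spin units -0.01
t 17.85 tcp [ 0.5365 -0.0697  0.0259] tilt [-0.0563  0.0128 -0.9983] joints [  9.04  28.3  -21.66  -1.8  -43.13  -2.68] resid 3.0854321991753864
```

View pics/s12.png

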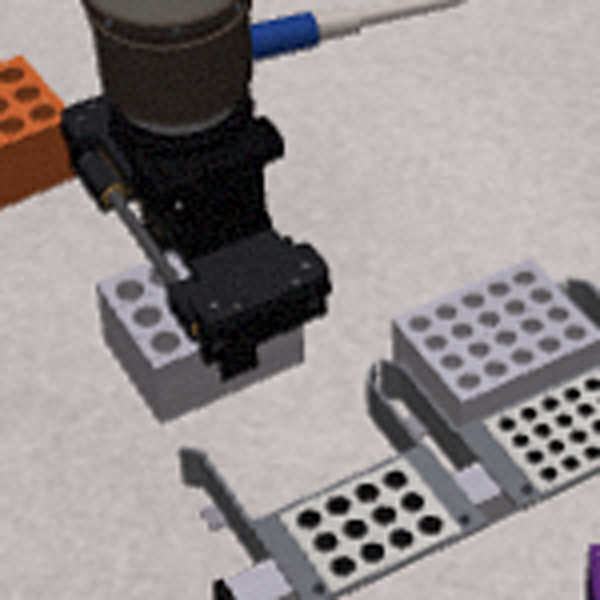

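The block is square, about 30 mm short of the mouth. Tilt is now slightly the other way, so I'll let go here and push the rest.

Request:
servo_tool:
  deltas:
    - {"slide":[0,0,0],"spin":0}
    - {"slide":[0,0,0],"spin":0}
    - {"slide":[0,0,0],"spin":0}
    - {"slide":[0,0,0],"spin":0}
  gripper: 0

```text
time_s: 18.3
tcp_pos: [0.5428, -0.0696, 0.0257]
ee_rot: [[0.088, -0.995, -0.047], [-0.996, -0.089, 0.012], [-0.016, 0.046, -0.999]]
wrist_force: [-0.5, 0.7, -0.6]
gripper_width: 0.993
```

```bash
python3 g.py .537 -.0697 .13 185.1; python3 tl.py; python3 - <<'E'
from h import *
c=optics.capture('scene'); crop(c,190,150,340,300,4,'s13.png')
E
```

```text
t 18.3 tcp [ 0.5428 -0.0696  0.0257] yaw -174.89 F [-0.5  0.7 -0.6] w 0.9934509945706522
units [-0.09  0.42 -4.15]
spin units 0.0
t 18.3 tcp [ 0.5428 -0.0696  0.0257] tilt [-0.0471  0.0123 -0.9988] joints [  9.01  28.55 -21.22  -1.64 -42.8   -2.69] resid 2.5659999725485676
```

View pics/s13.png

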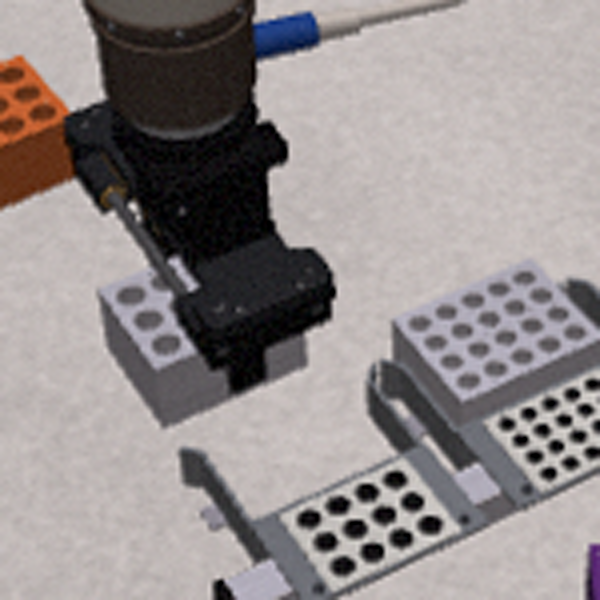

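The contact force is zero. Lifting along the finger axis.

Request:
servo_tool:
  deltas:
    - {"slide":[0,0,-0.4],"spin":0}
    - {"slide":[0,0,-0.5],"spin":0}
    - {"slide":[0,0,-0.5],"spin":0}
    - {"slide":[0,0,-0.5],"spin":0}
    - {"slide":[0,0,-0.6],"spin":0}
    - {"slide":[0,0,-0.6],"spin":0}
    - {"slide":[0,0,-0.6],"spin":0}
    - {"slide":[0,0,-0.6],"spin":0}

```text
time_s: 19.15
tcp_pos: [0.5491, -0.0709, 0.1438]
ee_rot: [[0.09, -0.995, -0.042], [-0.996, -0.09, 0.012], [-0.016, 0.041, -0.999]]
wrist_force: [0.4, 0.9, -0.5]
gripper_width: 0.995
```

```bash
python3 g.py .45 -.07 .15 95.1; python3 tl.py; python3 - <<'E'
from h import *
c=optics.capture('scene'); crop(c,190,150,340,300,4,'s14.png')
c=optics.capture('wrist'); cv2.imwrite('pics/w14.png',c['frame'][:,:,::-1])
E
```

```text
t 19.15 tcp [ 0.5491 -0.0709  0.1438] yaw -174.82 F [ 0.4  0.9 -0.5] w 0.995143472462777
units [-0.4   3.95 -0.08]
spin units -11.24
t 19.15 tcp [ 0.5491 -0.0709  0.1438] tilt [-0.0417  0.0119 -0.9991] joints [  8.81  20.42 -13.81  -1.23 -58.04  -2.98] resid 2.266082890532246
```

View pics/s14.png

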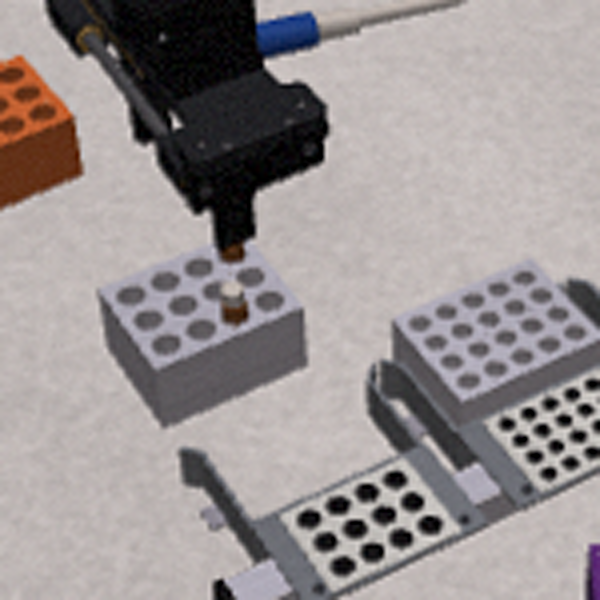

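View pics/w14.png

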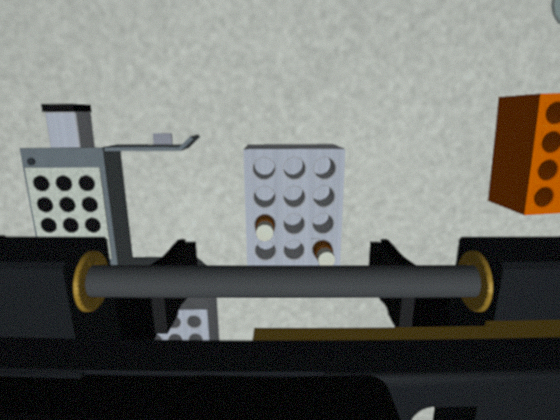

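Both capped vials still stand in the block, upright. Measuring the block and stall from these views.

```bash
python3 - <<'E'
from h import *
s=optics.capture('scene')
q=lambda L,z:onz(s,(np.array(L,float)+.5)/4-.5+[190,150],z)
p=q([(100,291),(154,369),(303,310)],.05); print('scene block',p,(p[0]+p[2])/2,'yaw',np.degrees(np.arctan2(*(p[1]-p[0])[::-1])),np.degrees(np.arctan2(*(p[2]-p[1])[::-1]))-90)
w=optics.capture('wrist'); crop(w,20,90,360,275,2,'w15.png'); crop(w,230,130,360,270,5,'w15b.png')
a=np.radians(5.1);ax=np.array([np.cos(a),np.sin(a)]);ay=np.array([-ax[1],ax[0]])
O=np.array([.7239,-.0498])-.071*ax; print(O, (p[0]+p[2])/2-O@np.eye(2), 'block in stall', [((p[0]+p[2])/2-O)@ax,((p[0]+p[2])/2-O)@ay])
P=[np.r_[O+x*ax+y*ay,z] for x,y,z in [(.038,-.0515,.033),(.038,.0515,.033),(-.022,-.0515,.03),(-.022,.0515,.03)]]
t=optics.capture('top')
print('stall pred px top',(proj(t,P)-[200,100])*4); print('scene',(proj(s,P)-[190,150])*4)
E
```

```text
scene block [[ 0.50984921 -0.12111871]
 [ 0.5821765  -0.11500883]
 [ 0.57675138 -0.0218218 ]] [ 0.54330029 -0.07147025] yaw 4.828621239946333 3.3318616538473833
[ 0.65318108 -0.0561115 ] [-0.10988079 -0.01535876] block in stall [np.float64(-0.11081108547133886), np.float64(-0.005530177626344916)]
stall pred px top [[472.45794432 196.60152202]
 [301.40875324 215.75548418]
 [485.62654094 294.60786002]
 [313.3941551  314.15115163]]
scene [[250.54220726 522.27928164]
 [417.04610405 445.69449844]
 [200.21606984 452.93766404]
 [362.80213337 380.94685571]]
```

View pics/w15b.png

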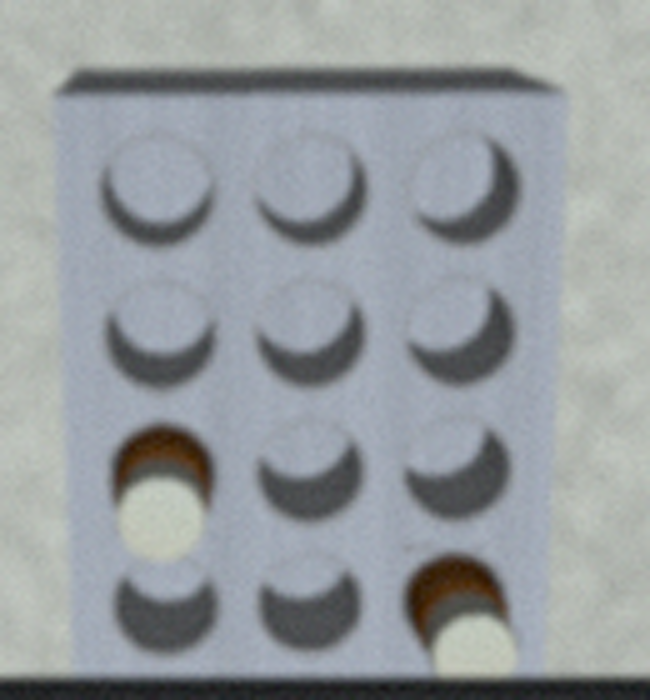

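```bash
python3 - <<'E'
from h import *
w=optics.capture('wrist')
L=(np.array([(56,94),(568,96),(550,645),(73,645)])+.5)/5-.5+[230,130]
p=onz(w,L,.05); print(p); m=(p[0]+p[1])/2; d=(p[0]-p[1])/np.linalg.norm(p[0]-p[1]); n=np.array([-d[1],d[0]]); print('c',m+.0475*n,'yaw',np.degrees(np.arctan2(d[1],d[0])), np.degrees(np.arctan2(*(p[3]-p[0])[::-1]))-90,np.degrees(np.arctan2(*(p[2]-p[1])[::-1]))-90)
E
python3 g.py .45 -.07 .15 95.1
```

```text
[[ 0.57854074 -0.11604112]
 [ 0.50410932 -0.12218679]
 [ 0.49519731 -0.03588544]
 [ 0.5708941  -0.03051517]]
c [ 0.53741634 -0.07177504] yaw 4.720103617344704 5.109077908525549 5.895817878727101
t 19.45 tcp [ 0.5481 -0.0709  0.141 ] yaw -174.85 F [ 0.4 -0.1 -0.9] w 0.9992782195650931
units [-0.39  3.92 -0.18]
spin units -11.24
```

Block centre is about (0.540,-0.072), 5 mm to the right of the stall axis and square with it. Moving back, and using fast free swings to bring the tilt back.

Request:
servo_tool:
  deltas:
    - {"slide":[0,0.6,-0.3],"spin":-1}
    - {"slide":[0,0.6,-0.3],"spin":-1}
    - {"slide":[0,0.6,-0.2],"spin":-1}
    - {"slide":[0,0.5,0],"spin":-1}
    - {"slide":[0,0.4,0],"spin":-1}
    - {"slide":[0,0,0],"spin":-1}
    - {"slide":[0,0,0],"spin":-1}
    - {"slide":[0,0,0],"spin":-1}
    - {"slide":[0,0,0],"spin":-1}
    - {"slide":[0,0,0],"spin":-1}

```text
time_s: 20.45
tcp_pos: [0.4776, -0.095, 0.1541]
ee_rot: [[0.997, -0.029, -0.069], [-0.029, -1.0, 0.011], [-0.069, -0.009, -0.998]]
wrist_force: [0.8, 0.3, -0.2]
gripper_width: 0.999
```

```bash
python3 g.py .471 -.077 .15 95.1; python3 tl.py
```

```text
t 20.45 tcp [ 0.4776 -0.095   0.1541] yaw -91.68 F [ 0.8  0.3 -0.2] w 0.9991036413653133
units [-0.27 -0.71  0.19]
spin units -0.85
t 20.45 tcp [ 0.4776 -0.095   0.1541] tilt [-0.0685  0.0106 -0.9976] joints [  7.17  14.46 -21.03  -1.28 -58.34  81.88] resid 3.8284703116709835
```

Request:
servo_tool:
  deltas:
    - {"slide":[0,-1,0],"spin":-0.85}
    - {"slide":[0,-1,0],"spin":0}
    - {"slide":[0,-1,0],"spin":0}
    - {"slide":[0,-1,0],"spin":0}
    - {"slide":[0,-1,0],"spin":0}
    - {"slide":[0,-1,0],"spin":0}
    - {"slide":[0,-1,0],"spin":0}
    - {"slide":[0,-1,0],"spin":0}

```text
time_s: 21.25
tcp_pos: [0.4562, 0.1074, 0.149]
ee_rot: [[0.992, 0.09, -0.086], [0.09, -0.996, 0.005], [-0.086, -0.013, -0.996]]
wrist_force: [0.1, -0.1, -0.4]
gripper_width: 0.999
```

```bash
python3 tl.py
```

```text
t 21.25 tcp [0.4562 0.1074 0.149 ] tilt [-0.0864  0.0052 -0.9962] joints [ 31.2   13.52 -22.51  -3.32 -58.1   65.83] resid 4.129552453020111
```

Request:
servo_tool:
  deltas:
    - {"slide":[0,1,0],"spin":0}
    - {"slide":[0,1,0],"spin":0}
    - {"slide":[0,1,0],"spin":0}
    - {"slide":[0,1,0],"spin":0}
    - {"slide":[0,1,0],"spin":0}
    - {"slide":[0,1,0],"spin":0}
    - {"slide":[0,1,0],"spin":0}
    - {"slide":[0,0.6,0],"spin":0}

```text
time_s: 22.05
tcp_pos: [0.471, -0.0829, 0.1393]
ee_rot: [[0.99, 0.103, -0.102], [0.103, -0.995, 0.001], [-0.101, -0.011, -0.995]]
wrist_force: [0.3, 0.9, -0.0]
gripper_width: 0.998
```

```bash
python3 g.py .471 -.077 .15 95.1; python3 tl.py
```

```text
t 22.05 tcp [ 0.471  -0.0829  0.1393] yaw -84.11 F [ 0.3  0.9 -0. ] w 0.9981207182556704
units [-0.02 -0.24 -0.43]
spin units 0.1
t 22.05 tcp [ 0.471  -0.0829  0.1393] tilt [-1.015e-01  6.000e-04 -9.948e-01] joints [  8.9   15.57 -22.18  -1.1  -58.01  87.66] resid 5.756531716033287
```

The fast swings made it worse: they amplify whatever tilt is there. Contact did correct it, so I'll brush the finger tips lightly on a free bench patch, moving towards -x, to lever the tilt back. First a check on how much room there is.

```bash
python3 - <<'E'
from h import *
t=optics.capture('top'); cv2.imwrite('pics/t16.png',t['frame'][:,:,::-1])
print('orange top corners',onz(t,[(317,294),(360,290),(365,322),(320,327)],.05))
print('pipette',onz(t,[(180,319),(290,327),(285,314)],.02))
E
python3 g.py .485 .03 .03 90
```

```text
orange top corners [[ 0.35429313 -0.08447405]
 [ 0.36019372 -0.18147382]
 [ 0.28939682 -0.18873056]
 [ 0.28172746 -0.08807343]]
pipette [[ 0.30630861  0.22752894]
 [ 0.28208651 -0.02282182]
 [ 0.31150413 -0.01240381]]
t 22.1 tcp [ 0.4709 -0.084   0.139 ] yaw -84.18 F [ 0.4 -1.5 -0.2] w 0.999568198521346
units [ 1.47 -4.43  4.28]
spin units 0.73
```

View pics/t16.png

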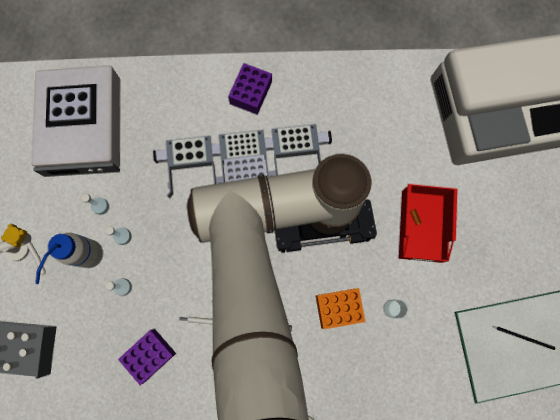

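Request:
servo_tool:
  deltas:
    - {"slide":[-0.06,-0.65,0],"spin":0}
    - {"slide":[-0.06,-0.65,0],"spin":0}
    - {"slide":[-0.06,-0.65,0],"spin":0}
    - {"slide":[-0.06,-0.65,0],"spin":0}
    - {"slide":[-0.06,-0.65,0],"spin":0}
    - {"slide":[-0.06,-0.65,0],"spin":0}
    - {"slide":[-0.06,-0.65,0],"spin":0}
    - {"slide":[-0.06,-0.65,0],"spin":0}
    - {"slide":[-0.06,-0.65,0],"spin":0}
    - {"slide":[-0.06,-0.65,0],"spin":0}

```text
time_s: 23.1
tcp_pos: [0.4305, 0.0896, 0.1368]
ee_rot: [[0.988, 0.103, -0.116], [0.103, -0.995, -0.002], [-0.116, -0.01, -0.993]]
wrist_force: [-0.7, -0.1, -0.2]
gripper_width: 0.997
```

```bash
python3 g.py .475 .08 .015 95.1; python3 tl.py
```

```text
t 23.1 tcp [0.4305 0.0896 0.1368] yaw -84.09 F [-0.7 -0.1 -0.2] w 0.9971204460035252
units [2.28 0.62 4.63]
spin units 0.1
t 23.1 tcp [0.4305 0.0896 0.1368] tilt [-0.1161 -0.002  -0.9932] joints [ 30.58  12.63 -25.79  -3.9  -57.44  67.63] resid 5.865532194299178
```

Request:
servo_tool:
  deltas:
    - {"slide":[0.5,0.1,0.5],"spin":0}
    - {"slide":[0.5,0.1,0.5],"spin":0}
    - {"slide":[0.5,0.1,0.5],"spin":0}
    - {"slide":[0.5,0.1,0.5],"spin":0}
    - {"slide":[0,0,0.5],"spin":0}
    - {"slide":[0,0,0.5],"spin":0}
    - {"slide":[0,0,0.5],"spin":0}
    - {"slide":[0,0,0.4],"spin":0}
    - {"slide":[0,0,0],"spin":0}

```text
time_s: 24.0
tcp_pos: [0.4632, 0.0979, 0.0279]
ee_rot: [[0.985, 0.119, -0.122], [0.119, -0.993, -0.005], [-0.121, -0.01, -0.993]]
wrist_force: [-0.2, -0.4, -0.8]
gripper_width: 1.001
```

```bash
python3 g.py .475 .08 .005 95.1; python3 tl.py
```

```text
t 24.0 tcp [0.4632 0.0979 0.0279] yaw -83.16 F [-0.2 -0.4 -0.8] w 1.0007970676748392
units [0.49 0.78 0.86]
spin units 0.22
t 24.0 tcp [0.4632 0.0979 0.0279] tilt [-0.1216 -0.0049 -0.9926] joints [ 29.43  24.77 -27.5   -4.58 -44.05  70.91] resid 6.321533583231762
```

Request:
servo_tool:
  deltas:
    - {"slide":[0,0,0.5],"spin":0}
    - {"slide":[0,0,0.3],"spin":0}
    - {"slide":[-0.3,0,0.1],"spin":0}
    - {"slide":[-0.3,0,0.1],"spin":0}

```text
time_s: 24.4
tcp_pos: [0.4457, 0.0982, 0.0053]
ee_rot: [[0.985, 0.122, -0.119], [0.122, -0.993, -0.004], [-0.118, -0.01, -0.993]]
wrist_force: [0.1, -0.0, -0.5]
gripper_width: 1.001
```

```bash
python3 tl.py
```

```text
t 24.4 tcp [0.4457 0.0982 0.0053] tilt [-0.1185 -0.0042 -0.9929] joints [ 30.53  25.73 -30.85  -5.1  -39.52  70.6 ] resid 6.102591661574785
```

Request:
servo_tool:
  deltas:
    - {"slide":[-0.2,0,0.2],"spin":0}
    - {"slide":[-0.3,0,0.2],"spin":0}
    - {"slide":[-0.3,0,0.15],"spin":0}

```text
time_s: 24.7
tcp_pos: [0.4382, 0.0986, 0.0013]
ee_rot: [[0.986, 0.139, -0.087], [0.139, -0.99, -0.0], [-0.087, -0.012, -0.996]]
wrist_force: [7.5, -4.3, 10.9]
gripper_width: 1.004
```

```bash
python3 tl.py
```

```text
t 24.7 tcp [0.4382 0.0986 0.0013] tilt [-8.740e-02 -3.000e-04 -9.962e-01] joints [ 31.56  24.95 -33.58  -4.46 -35.84  70.16] resid 4.366735968558331
```

It works: the tilt goes from -0.12 to -0.087 with only 11 N. Continuing.

Request:
servo_tool:
  deltas:
    - {"slide":[-0.25,0,0.12],"spin":0}
    - {"slide":[-0.25,0,0.12],"spin":0}
    - {"slide":[-0.25,0,0.1],"spin":0}
    - {"slide":[-0.25,0,0.1],"spin":0}

```text
time_s: 25.1
tcp_pos: [0.4306, 0.1014, 0.0015]
ee_rot: [[0.987, 0.155, -0.045], [0.155, -0.988, 0.013], [-0.043, -0.02, -0.999]]
wrist_force: [4.6, -1.1, 7.2]
gripper_width: 1.002
```

```bash
python3 tl.py
```

```text
t 25.1 tcp [0.4306 0.1014 0.0015] tilt [-0.0451  0.0133 -0.9989] joints [ 32.87  23.5  -36.6   -3.89 -31.72  69.4 ] resid 1.8195237543582827
```

Request:
servo_tool:
  deltas:
    - {"slide":[-0.25,0,0.08],"spin":0}
    - {"slide":[-0.25,0,0.08],"spin":0}
    - {"slide":[-0.25,0,0.08],"spin":0}
    - {"slide":[-0.25,0,0.08],"spin":0}
    - {"slide":[-0.25,0,0.06],"spin":0}
    - {"slide":[-0.25,0,0.06],"spin":0}

```text
time_s: 25.7
tcp_pos: [0.4134, 0.1055, 0.0019]
ee_rot: [[0.985, 0.174, 0.005], [0.174, -0.984, 0.034], [0.011, -0.033, -0.999]]
wrist_force: [4.6, -1.1, 6.3]
gripper_width: 0.998
```

```bash
python3 tl.py
```

```text
t 25.7 tcp [0.4134 0.1055 0.0019] tilt [ 0.0046  0.0345 -0.9994] joints [ 35.14  21.33 -41.24  -3.33 -26.12  67.83] resid -1.3147602132192269
```

Request:
servo_tool:
  deltas:
    - {"slide":[-0.2,0,0.08],"spin":0}
    - {"slide":[-0.2,0,0.08],"spin":0}
    - {"slide":[-0.2,0,0.08],"spin":0}
    - {"slide":[-0.2,0,0.08],"spin":0}
    - {"slide":[-0.2,0,0.08],"spin":0}

```text
time_s: 26.2
tcp_pos: [0.4075, 0.109, 0.0024]
ee_rot: [[0.979, 0.198, 0.046], [0.195, -0.979, 0.051], [0.056, -0.041, -0.998]]
wrist_force: [6.5, -6.6, 14.8]
gripper_width: 0.997
```

```bash
python3 tl.py; python3 g.py .468 -.077 .1 95.1
```

```text
t 26.2 tcp [0.4075 0.109  0.0024] tilt [ 0.0465  0.0512 -0.9976] joints [ 36.62  20.12 -44.28  -2.07 -21.71  66.64] resid -3.876467589856169
t 26.2 tcp [0.4075 0.109  0.0024] yaw -78.58 F [ 6.5 -6.6 14.8] w 0.9974887563950694
units [ 1.13  7.6  -4.16]
spin units 0.79
```

Tilt is now (+0.047,+0.051): tips lead forward, as wanted for the push. Going slowly behind the block.

Request:
servo_tool:
  deltas:
    - {"slide":[0,0,-0.4],"spin":0.1}
    - {"slide":[0,0,-0.5],"spin":0.1}
    - {"slide":[0.05,0.4,-0.3],"spin":0.1}
    - {"slide":[0.08,0.5,0],"spin":0.1}
    - {"slide":[0.08,0.5,0],"spin":0.1}
    - {"slide":[0.08,0.5,0],"spin":0.1}
    - {"slide":[0.08,0.5,0],"spin":0.1}
    - {"slide":[0.08,0.5,0],"spin":0.1}
    - {"slide":[0.08,0.5,0],"spin":0}
    - {"slide":[0.08,0.5,0],"spin":0}

```text
time_s: 27.2
tcp_pos: [0.4249, 0.0039, 0.031]
ee_rot: [[0.997, 0.074, 0.036], [0.072, -0.996, 0.05], [0.04, -0.048, -0.998]]
wrist_force: [0.5, 0.1, 0.1]
gripper_width: 0.999
```

```bash
python3 tl.py; python3 g.py .468 -.077 .03 95.1
```

```text
t 27.2 tcp [0.4249 0.0039 0.031 ] tilt [ 0.0363  0.0505 -0.9981] joints [ 21.04  17.24 -40.67  -4.01 -29.16  76.58] resid -2.9253963607302538
t 27.2 tcp [0.4249 0.0039 0.031 ] yaw -85.77 F [0.5 0.1 0.1] w 0.9990616286886785
units [ 1.48  3.35 -0.06]
spin units -0.11
```

Request:
servo_tool:
  deltas:
    - {"slide":[0.15,0.4,0],"spin":-0.1}
    - {"slide":[0.15,0.4,0],"spin":0}
    - {"slide":[0.15,0.4,0],"spin":0}
    - {"slide":[0.15,0.4,0],"spin":0}
    - {"slide":[0.15,0.4,0],"spin":0}
    - {"slide":[0.15,0.4,0],"spin":0}
    - {"slide":[0.15,0.4,0],"spin":0}
    - {"slide":[0.15,0.4,0],"spin":0}
    - {"slide":[0.1,0.1,0],"spin":0}

```text
time_s: 28.1
tcp_pos: [0.462, -0.0849, 0.0274]
ee_rot: [[0.996, 0.08, 0.03], [0.078, -0.996, 0.051], [0.034, -0.048, -0.998]]
wrist_force: [-0.0, 0.3, 0.3]
gripper_width: 1.004
```

```bash
python3 tl.py; python3 g.py .468 -.077 .025 95.1;  python3 - <<'E'
from h import *
c=optics.capture('scene'); crop(c,150,100,340,300,3,'s17.png')
c=optics.capture('wrist'); cv2.imwrite('pics/w17.png',c['frame'][:,:,::-1])
E
```

```text
t 28.1 tcp [ 0.462  -0.0849  0.0274] tilt [ 0.0297  0.0507 -0.9983] joints [  7.57  21.31 -33.74  -4.88 -32.98  91.02] resid -1.9761541393633522
t 28.1 tcp [ 0.462  -0.0849  0.0274] yaw -85.42 F [-0.   0.3  0.3] w 1.003684959423517
units [ 0.26 -0.29  0.12]
spin units -0.06
```

View pics/s17.png

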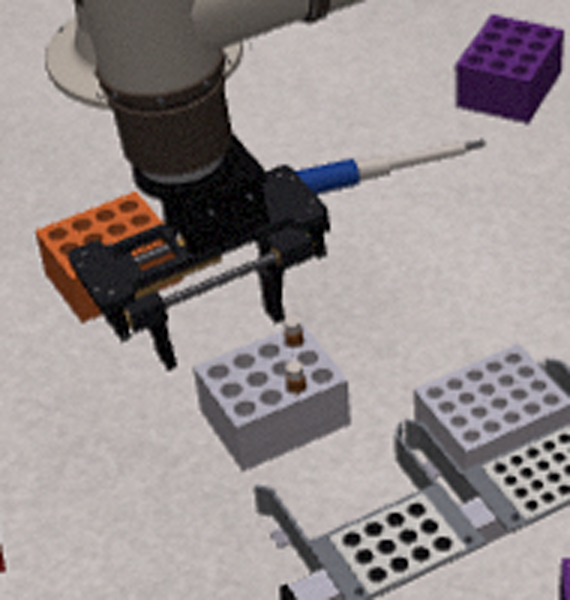

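View pics/w17.png

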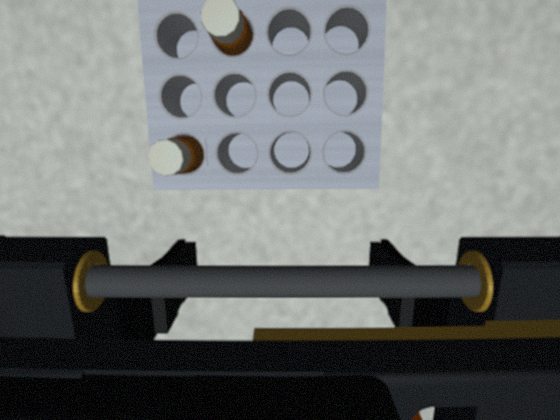

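The scene shows the block standing before its stall and the fingers behind its front face. The wrist view shows that the full 87 mm gap barely overlaps the 95 mm face. Narrowing to about 60 mm and lining up.

Request:
servo_tool:
  deltas:
    - {"slide":[0.2,-0.25,0.2],"spin":-0.06}
    - {"slide":[0.1,0,0.1],"spin":0}
    - {"slide":[0,0,0],"spin":0}
  gripper: 80

```text
time_s: 28.5
tcp_pos: [0.4695, -0.0758, 0.0199]
ee_rot: [[0.996, 0.09, 0.029], [0.088, -0.995, 0.051], [0.034, -0.048, -0.998]]
wrist_force: [0.3, 0.7, 0.6]
gripper_width: 0.811
```

```bash
python3 tl.py; python3 g.py .4925 -.076 .02 95.1
```

```text
t 28.5 tcp [ 0.4695 -0.0758  0.0199] tilt [ 0.0293  0.0509 -0.9983] joints [  8.59  22.5  -33.33  -4.95 -32.17  90.68] resid -2.002066903607357
t 28.5 tcp [ 0.4695 -0.0758  0.0199] yaw -84.83 F [0.3 0.7 0.6] w 0.8110707901458121
units [0.92 0.09 0.02]
spin units 0.01
```

Request:
servo_tool:
  deltas:
    - {"slide":[0.4,0,0.01],"spin":0}
    - {"slide":[0.3,0,0.01],"spin":0}
    - {"slide":[0.3,-0.02,0.01],"spin":0}
    - {"slide":[0.3,-0.02,0.01],"spin":0}
    - {"slide":[0.3,-0.02,0.01],"spin":0}
    - {"slide":[0.3,-0.02,0.01],"spin":0}
    - {"slide":[0.3,-0.02,0.01],"spin":0}

```text
time_s: 29.2
tcp_pos: [0.5122, -0.0692, 0.0169]
ee_rot: [[0.996, 0.087, -0.006], [0.087, -0.995, 0.049], [-0.002, -0.049, -0.999]]
wrist_force: [-6.7, -0.3, 4.7]
gripper_width: 0.686
```

```bash
python3 tl.py; python3 g.py .6054 -.0604 .02 95.1;  python3 - <<'E'
from h import *
c=optics.capture('scene'); crop(c,170,150,340,300,4,'s18.png')
E
```

```text
t 29.2 tcp [ 0.5122 -0.0692  0.0169] tilt [-0.0063  0.0488 -0.9988] joints [  8.51  26.39 -26.37  -4.66 -37.28  90.2 ] resid 0.03553905952611558
t 29.2 tcp [ 0.5122 -0.0692  0.0169] yaw -85.01 F [-6.7 -0.3  4.7] w 0.686087105244545
units [ 3.75 -0.03 -0.13]
spin units -0.01
```

View pics/s18.png

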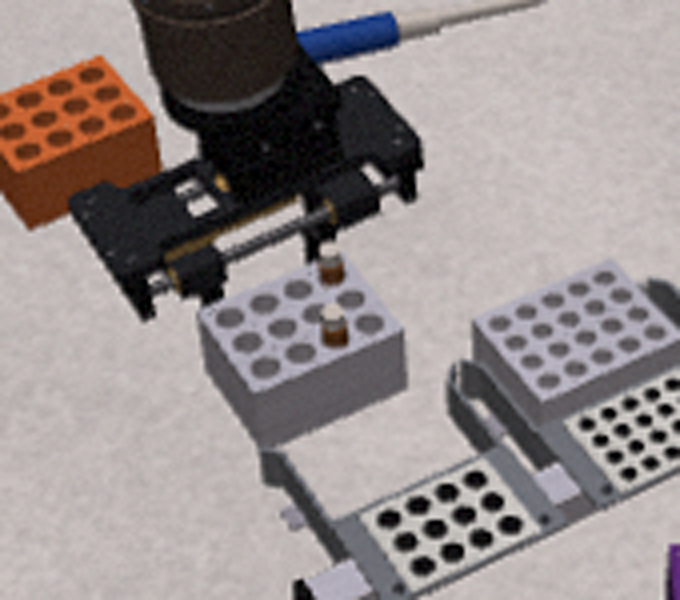

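The push goes straight, with about 7 N of friction, and the block's front is at the mouth. Tilt drifts per row, so I'll use fewer, longer rows.

Request:
servo_tool:
  deltas:
    - {"slide":[0.5,-0.02,-0.03],"spin":0}
    - {"slide":[0.6,-0.02,-0.03],"spin":0}
    - {"slide":[0.6,-0.02,-0.03],"spin":0}

```text
time_s: 29.55
tcp_pos: [0.5405, -0.0654, 0.016]
ee_rot: [[0.996, 0.08, -0.041], [0.082, -0.995, 0.048], [-0.037, -0.051, -0.998]]
wrist_force: [-34.2, -0.2, 25.2]
gripper_width: 0.682
```

```bash
python3 tl.py; python3 g.py .6054 -.0604 .02 95.1;  python3 - <<'E'
from h import *
c=optics.capture('scene'); crop(c,170,150,340,300,4,'s19.png')
c=optics.capture('top'); crop(c,220,100,380,250,4,'t19.png')
E
```

```text
t 29.55 tcp [ 0.5405 -0.0654  0.016 ] tilt [-0.0414  0.0482 -0.998 ] joints [  8.31  29.17 -20.97  -4.61 -41.9   89.83] resid 2.042387889979203
t 29.55 tcp [ 0.5405 -0.0654  0.016 ] yaw -85.4 F [-34.2  -0.2  25.2] w 0.682052648525494
units [ 2.6  -0.   -0.26]
spin units -0.06
```

View pics/s19.png

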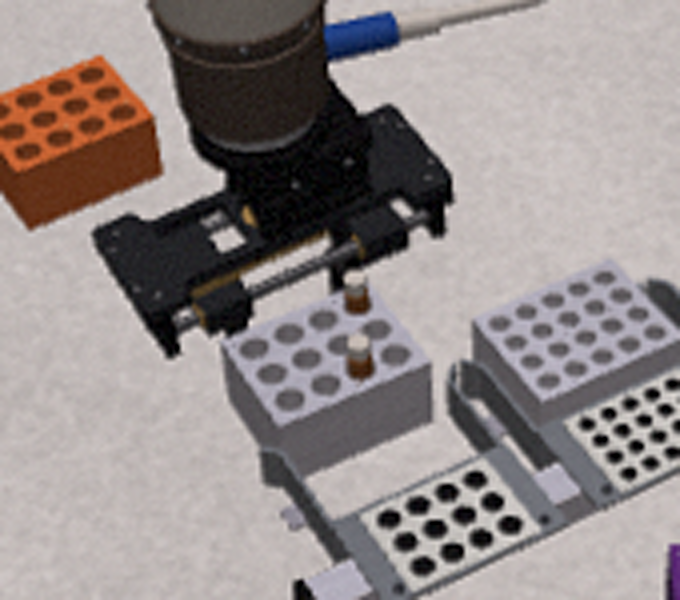

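View pics/t19.png

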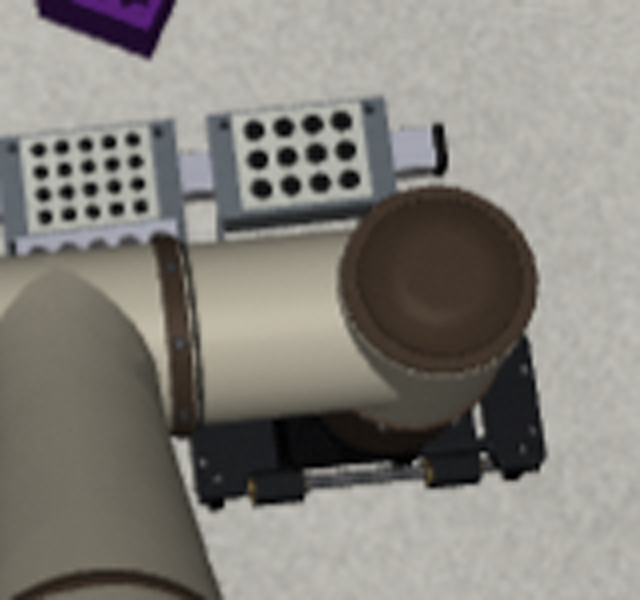

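The force rose to 34 N as the block met the flare, and tilt went to -0.04. I'll back off, look at the block, and brush the tips on the free bench behind it to restore the forward lean.

Request:
servo_tool:
  deltas:
    - {"slide":[-0.4,0,0],"spin":0}
    - {"slide":[-0.4,0,0.2],"spin":0}
    - {"slide":[-0.3,0,0.2],"spin":0}
    - {"slide":[-0.25,0,0.2],"spin":0}

```text
time_s: 30.05
tcp_pos: [0.5087, -0.0676, 0.0019]
ee_rot: [[0.996, 0.081, -0.033], [0.082, -0.995, 0.048], [-0.029, -0.051, -0.998]]
wrist_force: [1.2, 4.3, 30.5]
gripper_width: 0.689
```

```bash
python3 tl.py; python3 - <<'E'
from h import *
c=optics.capture('scene'); crop(c,200,190,340,300,5,'s20.png')
E
```

```text
t 30.05 tcp [ 0.5087 -0.0676  0.0019] tilt [-0.0329  0.0482 -0.9983] joints [  8.62  28.12 -26.27  -4.99 -37.17  90.08] resid 1.5551420066479196
```

View pics/s20.png

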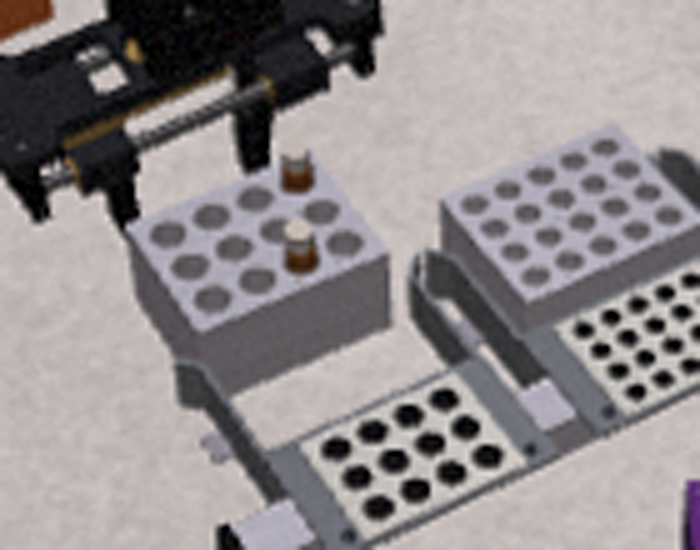

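The block stands flat at the mouth with both vials upright, close to the right-hand (-y) flare. Continuing the brush with less load, and measuring the block.

Request:
servo_tool:
  deltas:
    - {"slide":[-0.25,0,0],"spin":0}
    - {"slide":[-0.25,0,0.05],"spin":0}
    - {"slide":[-0.25,0,0.05],"spin":0}
    - {"slide":[-0.25,0,0.06],"spin":0}
    - {"slide":[-0.25,0,0.06],"spin":0}

```text
time_s: 30.6
tcp_pos: [0.4913, -0.0686, 0.002]
ee_rot: [[0.996, 0.091, 0.001], [0.091, -0.995, 0.048], [0.005, -0.048, -0.999]]
wrist_force: [3.2, -0.3, 6.0]
gripper_width: 0.69
```

```bash
python3 tl.py; python3 - <<'E'
from h import *
s=optics.capture('scene')
q=lambda L,z:onz(s,(np.array(L,float)+.5)/5-.5+[200,190],z)
p=q([(127,225),(200,331),(389,255)],.05); m=(p[0]+p[2])/2
a=np.radians(5.1);ax=np.array([np.cos(a),np.sin(a)]);ay=np.array([-ax[1],ax[0]]);O=np.array([.6532,-.0561])
print(p,m,'in stall',(m-O)@ax,(m-O)@ay,'yaw',np.degrees(np.arctan2(*(p[1]-p[0])[::-1])),np.degrees(np.arctan2(*(p[2]-p[1])[::-1]))-90)
E
```

```text
t 30.6 tcp [ 0.4913 -0.0686  0.002 ] tilt [ 9.000e-04  4.790e-02 -9.989e-01] joints [  9.02  26.27 -30.15  -4.94 -33.19  90.34] resid -0.3853272520957205
[[ 0.55775887 -0.11334799]
 [ 0.63244799 -0.10731851]
 [ 0.62774079 -0.01470404]] [ 0.59274983 -0.06402602] in stall -0.060915429311348995 -0.00252096194196805 yaw 4.615348960256292 2.909596003080779
```

Request:
servo_tool:
  deltas:
    - {"slide":[-0.25,0,0.06],"spin":0}
    - {"slide":[-0.25,0,0.06],"spin":0}
    - {"slide":[-0.25,0,0.06],"spin":0}
    - {"slide":[-0.25,0,0.07],"spin":0}
    - {"slide":[-0.25,0,0.07],"spin":0}
    - {"slide":[-0.25,0,0.07],"spin":0}
    - {"slide":[-0.25,0,0.07],"spin":0}

```text
time_s: 31.35
tcp_pos: [0.4805, -0.0691, 0.0022]
ee_rot: [[0.991, 0.113, 0.077], [0.11, -0.993, 0.05], [0.082, -0.041, -0.996]]
wrist_force: [6.0, 1.0, 8.5]
gripper_width: 0.691
```

```bash
python3 tl.py; python3 g.py .540 -.0655 .02 95.1
```

```text
t 31.35 tcp [ 0.4805 -0.0691  0.0022] tilt [ 0.0768  0.0499 -0.9958] joints [  9.58  24.16 -34.93  -4.74 -26.17  90.99] resid -4.744906682848615
t 31.35 tcp [ 0.4805 -0.0691  0.0022] yaw -83.5 F [6.  1.  8.5] w 0.6908317419201833
units [ 2.43  0.1  -0.52]
spin units 0.18
```

Request:
servo_tool:
  deltas:
    - {"slide":[0.2,0,-0.5],"spin":0.18}
    - {"slide":[0.5,0,-0.2],"spin":0}
    - {"slide":[0.5,0,0.05],"spin":0}
    - {"slide":[0.5,0,0.05],"spin":0}
    - {"slide":[0.3,0,0.03],"spin":0}

```text
time_s: 31.85
tcp_pos: [0.5274, -0.0655, 0.0185]
ee_rot: [[0.994, 0.086, 0.069], [0.083, -0.995, 0.05], [0.073, -0.044, -0.996]]
wrist_force: [-0.4, -0.5, -0.2]
gripper_width: 0.684
```

```bash
python3 tl.py; python3 g.py .6054 -.0604 .018 95.1
```

```text
t 31.85 tcp [ 0.5274 -0.0655  0.0185] tilt [ 0.0694  0.0501 -0.9963] joints [  9.04  25.72 -27.71  -4.14 -32.24  89.24] resid -4.3204155829328315
t 31.85 tcp [ 0.5274 -0.0655  0.0185] yaw -85.05 F [-0.4 -0.5 -0.2] w 0.6837395448459432
units [3.11 0.07 0.25]
spin units -0.02
```

Request:
servo_tool:
  deltas:
    - {"slide":[0.35,0,0.02],"spin":0}
    - {"slide":[0.35,0,0.02],"spin":0}
    - {"slide":[0.35,0,0.01],"spin":0}
    - {"slide":[0.35,0,0.01],"spin":0}

```text
time_s: 32.25
tcp_pos: [0.5416, -0.065, 0.0126]
ee_rot: [[0.997, 0.078, 0.014], [0.077, -0.996, 0.047], [0.018, -0.046, -0.999]]
wrist_force: [-14.3, -0.3, 10.3]
gripper_width: 0.689
```

```bash
python3 tl.py; python3 g.py .6054 -.0604 .018 95.1;  python3 - <<'E'
from h import *
c=optics.capture('scene'); crop(c,200,190,340,300,5,'s21.png')
E
```

```text
t 32.25 tcp [ 0.5416 -0.065   0.0126] tilt [ 0.0143  0.0473 -0.9988] joints [  8.65  28.33 -23.55  -4.25 -36.97  89.16] resid -1.1451870560490676
t 32.25 tcp [ 0.5416 -0.065   0.0126] yaw -85.53 F [-14.3  -0.3  10.3] w 0.6885670278037475
units [ 2.56  0.01 -0.17]
spin units -0.08
```

View pics/s21.png

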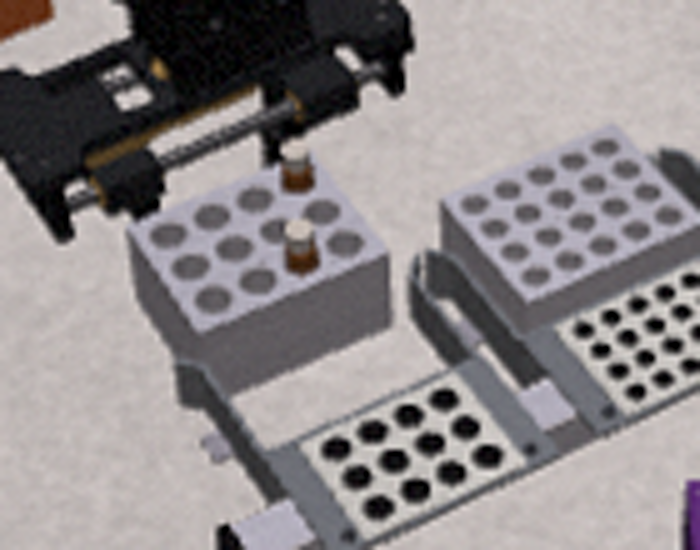

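The block did not move: its -y front corner is caught on the right-hand flare bend. Pushing diagonally (+y) with a little counter-clockwise turn to free it.

Request:
servo_tool:
  deltas:
    - {"slide":[0.1,-0.2,-0.06],"spin":-0.15}
    - {"slide":[0.1,-0.25,-0.04],"spin":-0.15}
    - {"slide":[0.15,-0.25,-0.02],"spin":-0.1}
    - {"slide":[0.2,-0.2,-0.02],"spin":0}

```text
time_s: 32.7
tcp_pos: [0.5458, -0.0425, 0.0133]
ee_rot: [[0.991, 0.131, -0.006], [0.131, -0.99, 0.045], [0.0, -0.046, -0.999]]
wrist_force: [-2.2, -1.8, -1.2]
gripper_width: 0.688
```

```bash
python3 tl.py; python3 g.py .6054 -.0604 .018 95.1;  python3 - <<'E'
from h import *
c=optics.capture('scene'); crop(c,200,190,340,300,5,'s22.png')
E
```

```text
t 32.7 tcp [ 0.5458 -0.0425  0.0133] tilt [-0.0055  0.0453 -0.999 ] joints [ 10.95  28.77 -22.48  -4.18 -38.64  89.83] resid -0.10749784759435954
t 32.7 tcp [ 0.5458 -0.0425  0.0133] yaw -82.48 F [-2.2 -1.8 -1.2] w 0.6881878002745041
units [ 2.27  1.01 -0.23]
spin units 0.3
```

View pics/s22.png

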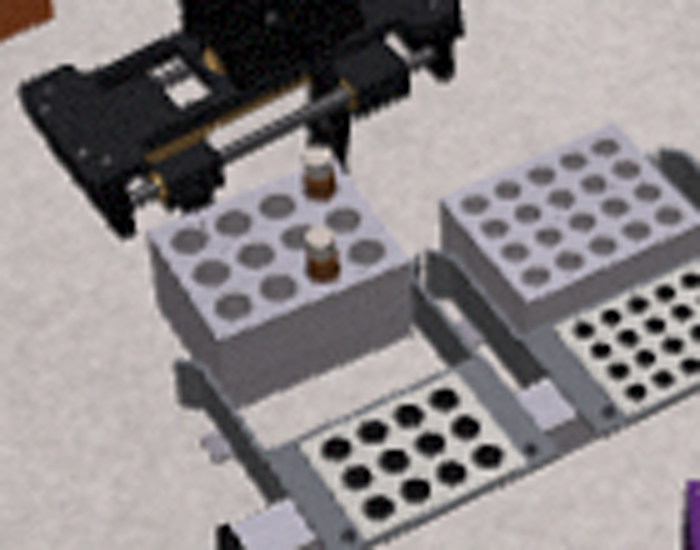

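```bash
cat > blk.py <<'E'
import sys,json
from h import *
# corners in a x5 crop of scene with offset: back-right(-x,-y), front-right(+x,-y), front-left(+x,+y)
def rep(L,k,off):
    s=optics.capture('scene'); p=onz(s,(np.array(L,float)+.5)/k-.5+off,.05); m=(p[0]+p[2])/2
    a=np.radians(5.1);ax=np.array([np.cos(a),np.sin(a)]);ay=np.array([-ax[1],ax[0]]);O=np.array([.6532,-.0561])
    print('in stall',(m-O)@ax,(m-O)@ay,'yaw rel',np.degrees(np.arctan2(*(p[1]-p[0])[::-1]))-5.1,np.degrees(np.arctan2(*(p[2]-p[1])[::-1]))-95.1)
    for q in p: print('corner in stall',(q-O)@ax,(q-O)@ay)
E
python3 - <<'E'
from blk import *
rep([(149,237),(220,338),(411,262)],5,[200,190])
# wall positions by same view: flare tip tops and wall bends z=.03
s=optics.capture('scene'); a=np.radians(5.1);ax=np.array([np.cos(a),np.sin(a)]);ay=np.array([-ax[1],ax[0]]);O=np.array([.6532,-.0561])
P=[np.r_[O+x*ax+y*ay,z] for x,y,z in [(-.022,-.0515,.03),(-.032,-.0605,.03),(-.022,.0515,.03),(-.032,.0605,.03),(.038,-.0515,.033),(.038,.0515,.033)]]
print((proj(s,P)-[200,190])*5)
E
```

```text
in stall -0.05045991041689105 0.0032128568206673466 yaw rel -0.20731799260182093 -2.5869310113700834
corner in stall -0.08811230954623181 -0.04331835761254726
corner in stall -0.01702380244514783 -0.04357558407904304
corner in stall -0.0128075112875503 0.04974407125388195
[[200.31027683 366.19249183]
 [171.84214289 359.61266552]
 [403.54313719 276.20270618]
 [409.74956822 254.94505664]
 [263.21984043 452.87091535]
 [471.34998811 357.13853179]]
```

The block is now nearly centred (about +1 to 3 mm) and 12 mm further in. Backing off to re-centre the fingers and brush the tilt forward again before the final push.

Request:
servo_tool:
  deltas:
    - {"slide":[-0.3,0.1,0.1],"spin":0.3}
    - {"slide":[-0.2,0.4,0.2],"spin":0}
    - {"slide":[-0.1,0.4,0.2],"spin":0}
    - {"slide":[-0.25,0.1,0.1],"spin":0}
    - {"slide":[-0.25,0,0.08],"spin":0}
    - {"slide":[-0.25,0,0.07],"spin":0}
    - {"slide":[-0.25,0,0.07],"spin":0}

```text
time_s: 33.55
tcp_pos: [0.5381, -0.0677, 0.0022]
ee_rot: [[0.992, 0.108, 0.058], [0.105, -0.993, 0.05], [0.063, -0.043, -0.997]]
wrist_force: [4.0, 2.3, 5.8]
gripper_width: 0.684
```

```bash
python3 tl.py; python3 g.py .6054 -.0584 .018 95.1
```

```text
t 33.55 tcp [ 0.5381 -0.0677  0.0022] tilt [ 0.0583  0.0499 -0.9971] joints [  8.54  28.23 -26.26  -4.42 -31.85  91.26] resid -3.6554769245211354
t 33.55 tcp [ 0.5381 -0.0677  0.0022] yaw -83.81 F [4.  2.3 5.8] w 0.6844413907861839
units [ 2.75 -0.11 -0.45]
spin units 0.14
```

Request:
servo_tool:
  deltas:
    - {"slide":[0.1,-0.08,-0.6],"spin":0.14}
    - {"slide":[0.4,-0.05,0],"spin":0}
    - {"slide":[0.4,0,0.03],"spin":0}
    - {"slide":[0.4,0,0.02],"spin":0}
    - {"slide":[0.4,0,0.02],"spin":0}

```text
time_s: 34.05
tcp_pos: [0.5696, -0.0649, 0.0137]
ee_rot: [[0.996, 0.085, 0.032], [0.083, -0.995, 0.049], [0.036, -0.046, -0.998]]
wrist_force: [-5.8, 0.0, 3.8]
gripper_width: 0.682
```

```bash
python3 tl.py; python3 g.py .6054 -.0584 .018 95.1;  python3 - <<'E'
from h import *
c=optics.capture('scene'); crop(c,200,190,340,300,5,'s23.png')
E
```

```text
t 34.05 tcp [ 0.5696 -0.0649  0.0137] tilt [ 0.0324  0.0486 -0.9983] joints [  8.27  29.81 -20.35  -4.07 -37.67  89.72] resid -2.172380211877922
t 34.05 tcp [ 0.5696 -0.0649  0.0137] yaw -85.14 F [-5.8  0.   3.8] w 0.6820353291072798
units [ 1.46 -0.14 -0.11]
spin units -0.03
```

View pics/s23.png

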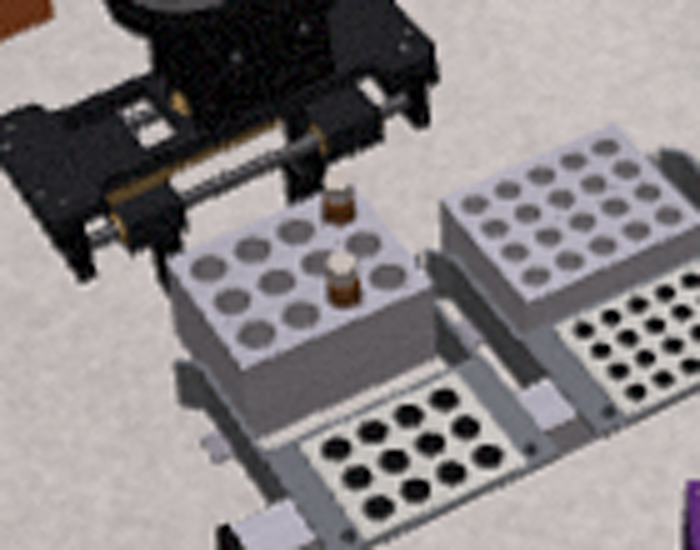

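The block is inside the walls, straight, with 6 N of friction. Continuing until it is home.

Request:
servo_tool:
  deltas:
    - {"slide":[0.35,-0.02,-0.01],"spin":0}
    - {"slide":[0.35,-0.02,-0.01],"spin":0}
    - {"slide":[0.3,-0.02,-0.01],"spin":0}
    - {"slide":[0.3,-0.02,-0.01],"spin":0}

```text
time_s: 34.5
tcp_pos: [0.591, -0.0629, 0.0087]
ee_rot: [[0.997, 0.082, -0.0], [0.082, -0.996, 0.046], [0.004, -0.046, -0.999]]
wrist_force: [-5.7, -0.3, 4.3]
gripper_width: 0.689
```

```bash
python3 tl.py; python3 g.py .6054 -.0584 .018 95.1;  python3 - <<'E'
from h import *
c=optics.capture('scene'); crop(c,200,190,340,300,5,'s24.png')
E
```

```text
t 34.5 tcp [ 0.591  -0.0629  0.0087] tilt [-1.000e-04  4.640e-02 -9.989e-01] joints [  8.07  32.39 -16.01  -3.99 -41.31  89.6 ] resid -0.29853646167227055
t 34.5 tcp [ 0.591  -0.0629  0.0087] yaw -85.31 F [-5.7 -0.3  4.3] w 0.6889601067350599
units [ 0.59 -0.15 -0.36]
spin units -0.05
```

View pics/s24.png

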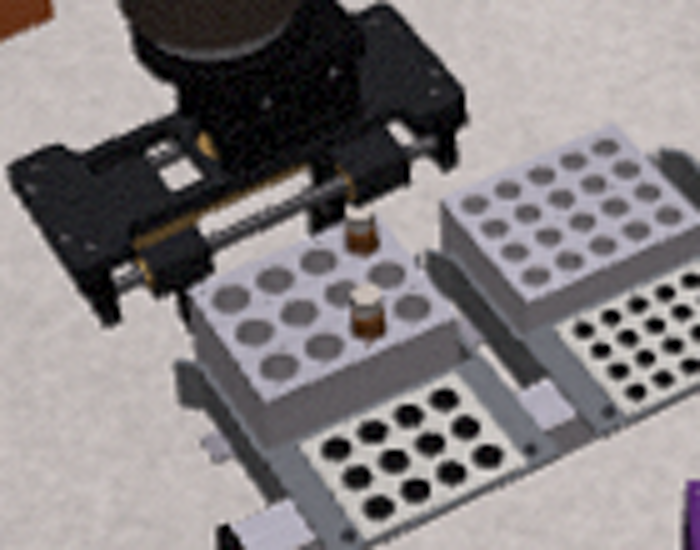

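About 14 mm to go. Small steps, correcting the height slightly.

Request:
servo_tool:
  deltas:
    - {"slide":[0.25,-0.02,-0.07],"spin":-0.03}
    - {"slide":[0.25,-0.02,-0.07],"spin":0}
    - {"slide":[0.2,0,-0.06],"spin":0}

```text
time_s: 34.85
tcp_pos: [0.6013, -0.0617, 0.0086]
ee_rot: [[0.996, 0.084, -0.021], [0.085, -0.995, 0.046], [-0.017, -0.048, -0.999]]
wrist_force: [-16.1, 1.1, 9.7]
gripper_width: 0.689
```

```bash
python3 tl.py; python3 g.py .6054 -.0584 .018 95.1
```

```text
t 34.85 tcp [ 0.6013 -0.0617  0.0086] tilt [-0.0207  0.0459 -0.9987] joints [  7.98  33.56 -13.54  -4.01 -43.78  89.77] resid 0.8818274949226037
t 34.85 tcp [ 0.6013 -0.0617  0.0086] yaw -85.2 F [-16.1   1.1   9.7] w 0.6892694418367201
units [ 0.17 -0.14 -0.37]
spin units -0.04
```

Request:
servo_tool:
  deltas:
    - {"slide":[0.15,0,-0.08],"spin":0}
    - {"slide":[0.15,0,-0.05],"spin":0}

```text
time_s: 35.05
tcp_pos: [0.6005, -0.0618, 0.0088]
ee_rot: [[0.996, 0.082, -0.041], [0.084, -0.995, 0.046], [-0.037, -0.049, -0.998]]
wrist_force: [-11.1, -0.7, 7.0]
gripper_width: 0.688
```

```bash
python3 tl.py;  python3 - <<'E'
from h import *
c=optics.capture('scene'); crop(c,210,200,330,300,6,'s25.png')
E
```

```text
t 35.05 tcp [ 0.6005 -0.0618  0.0088] tilt [-0.0414  0.0458 -0.9981] joints [  7.9   33.96 -12.67  -4.11 -45.44  89.81] resid 2.0628146144269692
```

View pics/s25.png

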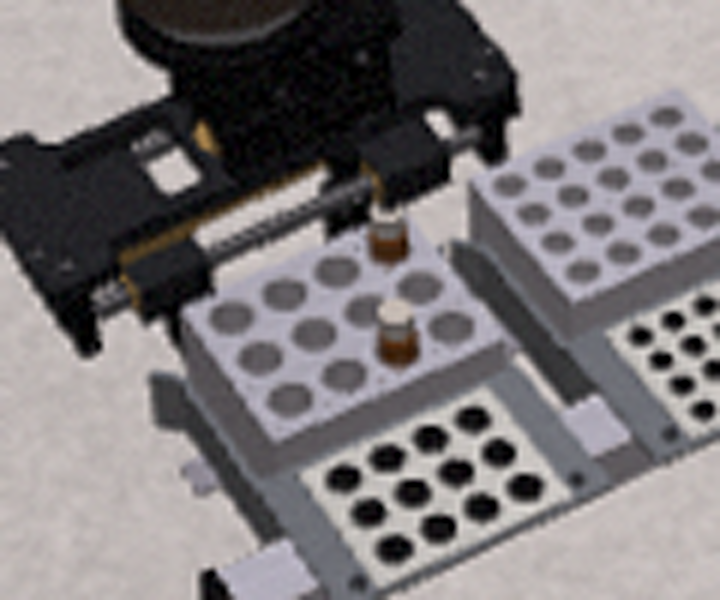

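The tool no longer advances (11 to 16 N), so the block is blocked: home or jammed. Backing off to measure.

Request:
servo_tool:
  deltas:
    - {"slide":[-0.5,0,0],"spin":0}
    - {"slide":[-0.6,0,0],"spin":0}
    - {"slide":[-0.5,0,-0.4],"spin":0}
    - {"slide":[-0.5,0,-0.5],"spin":0}
    - {"slide":[-0.5,0,-0.5],"spin":0}
    - {"slide":[-0.5,0,-0.5],"spin":0}

```text
time_s: 35.7
tcp_pos: [0.5311, -0.0702, 0.0606]
ee_rot: [[0.996, 0.085, -0.027], [0.086, -0.995, 0.046], [-0.023, -0.048, -0.999]]
wrist_force: [-0.7, -0.4, 0.6]
gripper_width: 0.691
```

```bash
python3 tl.py;  python3 - <<'E'
from h import *
c=optics.capture('scene'); crop(c,210,200,330,300,6,'s26.png'); 
c=optics.capture('top'); crop(c,200,100,360,240,5,'t26.png')
c=optics.capture('wrist'); cv2.imwrite('pics/w26.png',c['frame'][:,:,::-1])
E
```

```text
t 35.7 tcp [ 0.5311 -0.0702  0.0606] tilt [-0.0274  0.0456 -0.9986] joints [  8.11  24.47 -20.96  -3.91 -45.82  89.58] resid 1.2526496441820427
```

View pics/s26.png

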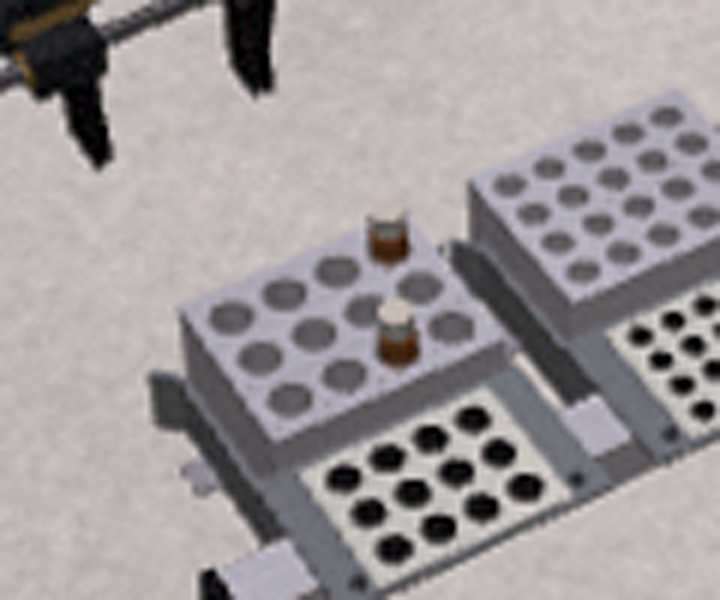

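View pics/t26.png

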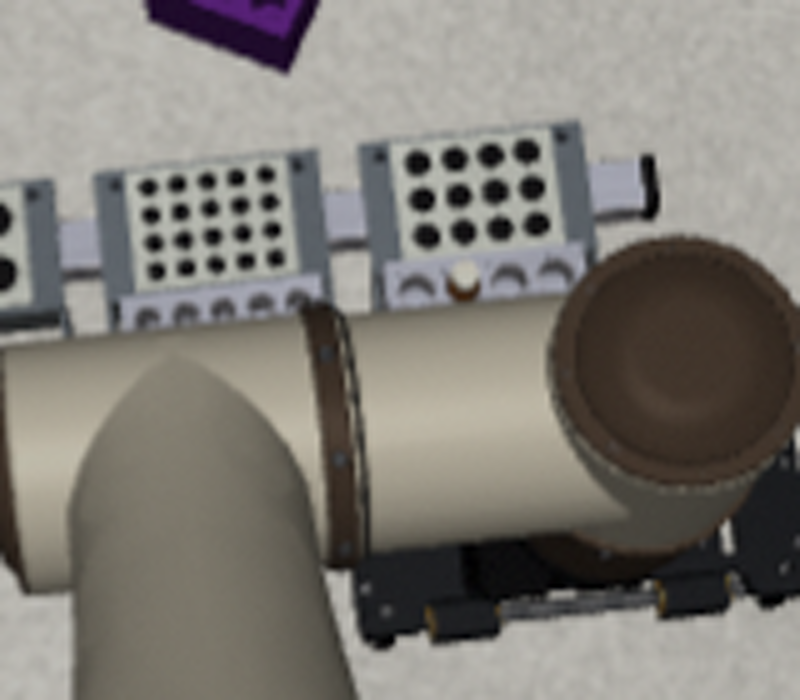

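View pics/w26.png

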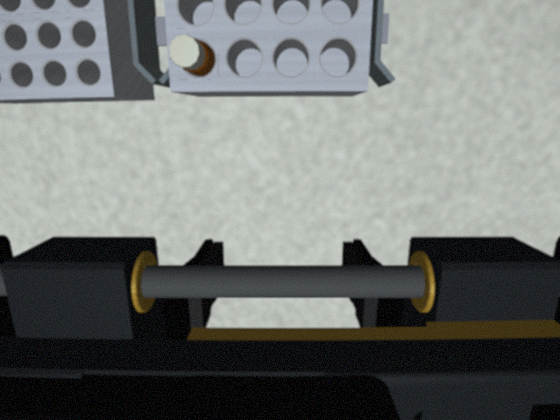

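The wrist view shows the block centred between its walls, its front edge in line with block20's. Checking this with numbers.

```bash
python3 - <<'E'
from h import *
c=optics.capture('wrist'); crop(c,0,0,400,120,2,'w27.png')
E
```

```text
(no output)
```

View pics/w27.png

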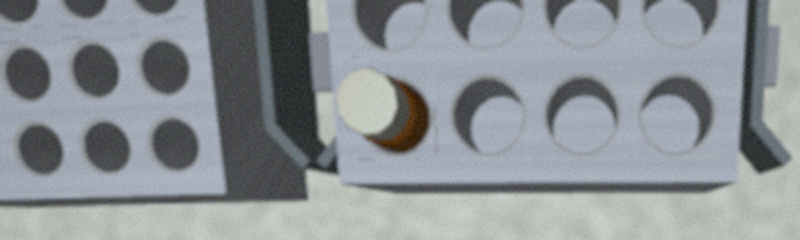

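```bash
python3 - <<'E'
from h import *
c=optics.capture('wrist'); t=optics.capture('top')
f=lambda L:(np.array(L,float)+.5)/2-.5
b12=onz(c,f([(340,184),(737,182)]),.05); b20=onz(c,f([(2,200),(226,193)]),.05)
W=onz(c,f([(752,127),(267,122)]),.03)
print(b12,b20,'walls',W)
d=b12[0]-b12[1]; y12=np.degrees(np.arctan2(d[1],d[0]))-90; d=b20[0]-b20[1]; y20=np.degrees(np.arctan2(d[1],d[0]))-90; print('yaws',y12,y20,np.linalg.norm(b12[0]-b12[1]))
for y in (5.1,):
    a=np.radians(y);ax=np.array([np.cos(a),np.sin(a)]);ay=np.array([-ax[1],ax[0]]);O=np.array([.6532,-.0561])
    for n,P in(('b12',b12),('b20',b20),('W',W)): print(n,np.round([((p-O)@ax,(p-O)@ay) for p in P],4))
# top: back top edges
g=lambda L:(np.array(L,float)+.5)/5-.5+[200,100]
e12=onz(t,g([(385,264),(585,245)]),.05); e20=onz(t,g([(120,299),(321,278)]),.05)
for n,P in(('top b12 back',e12),('top b20 back',e20)): print(n,np.round([((p-O)@ax,(p-O)@ay) for p in P],4))
E
```

```text
[[ 0.60766884 -0.00898163]
 [ 0.61577688 -0.10286677]] [[0.59783071 0.07864758]
 [0.6035047  0.0194457 ]] walls [[ 0.63096652 -0.10836691]
 [ 0.62252499  0.01823452]]
yaws 4.935890622434513 5.474581526261176 0.09423459400936086
b12 [[-0.0412  0.051 ]
 [-0.0414 -0.0433]]
b20 [[-0.0432  0.1391]
 [-0.0428  0.0797]]
W [[-0.0268 -0.0501]
 [-0.0239  0.0768]]
top b12 back [[ 0.0364  0.049 ]
 [ 0.0348 -0.0458]]
top b20 back [[0.034  0.1745]
 [0.0331 0.0796]]
```

Depth: block12's front edge is within 2 mm of block20's home line, its yaw is 4.9° against 5.1°, and sideways it is within the walls' play. A last look at the whole scene before handing in.

```bash
python3 - <<'E'
from h import *
c=optics.capture('scene'); cv2.imwrite('pics/sf.png',c['frame'][:,:,::-1])
c=optics.capture('top'); cv2.imwrite('pics/tf.png',c['frame'][:,:,::-1])
s=sense(); print(s['time_s'],np.round(s['wrist_force'],1),s['tcp_pos'])
E
```

```text
36.1 [-0.1 -0.7 -1. ] [ 0.53036308 -0.07017969  0.0585131 ]
```

View pics/sf.png

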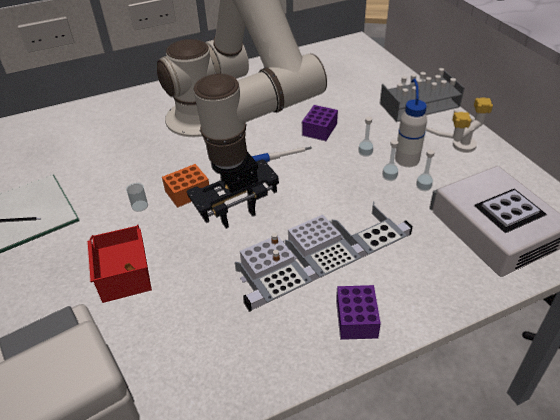

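View pics/tf.png

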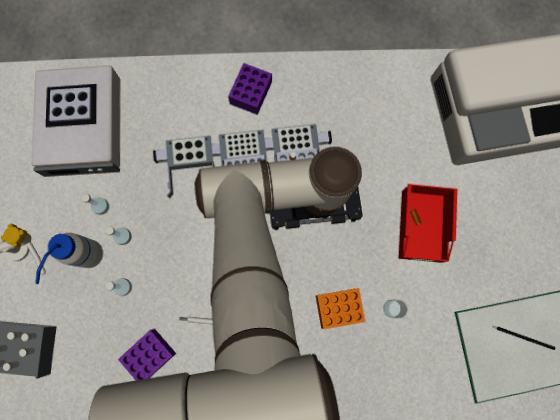

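The final pictures show the block in the right-most stall at scene (268,255) with both capped vials standing, and the stub in the bin at top (416,216). Everything else is where it was, and the gripper touches nothing. Handing in.

```bash
python3 - <<'E'
from station import r
print(r.finish_job())
E
```

```text
the job is handed in; nothing more can be done
None
```

The job is handed in at about 36 s of the 72 s allowed: the broken vial is in the red bin and the 12-hole block is home in its stall. I clamped the block to turn it and slide it along the bench to the stall. I then pushed it in with two fingers on its front face until it stopped against the back.

**Last checks:**
- **Depth:** the block's front edge is within 2 mm of the line of the 20-hole block, which is home in its own stall.
- **Angle:** the block is square with the stall to about 0.2°.
- **Sideways:** two views put it 1.6 mm and 3.8 mm off centre. They disagree by about the 2 mm camera calibration, and the stall walls leave at most 4 mm of play.
- **Vials:** both capped vials stand in the block, and the broken one lies in the bin.
- **Surroundings:** everything I could see stands where it did, and the gripper touches nothing. The arm hid most of the pipette in the last top view.

**What went wrong on the way:**
- **Tool tilt:** fast moves tilted the tool by up to about 7°. I corrected it by pressing the clamped block lightly on the bench, and later by brushing the finger tips on free bench.
- **Jam at the mouth:** the block caught once on the right-hand flare, with a brief push of 34 N. A diagonal push freed it.

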